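Tuck the tin box's cover under its lip

TASK

Close the small wooden box of tins: with your fingertips fold its standing cover over and down, and push it forward by its rib until its free edge is tucked fully home beneath the steel lip, so that it stays shut when you let go. Use light pushes only: do not pinch or lift anything, do not shove the box about, and leave the salt shaker, the tin and the jar beside it where they are.

Things in the scene. Friction and masses are not known exactly. Their poses are not given: they have to be found in the camera images.
- tin_box: Loose wooden box with two tins in it, 150 (x) x 200 (y) x 56 mm, about 2 kg; slides on the worktop if pushed with over about 10 N. Origin: centre of its underside; z up, x from the hinge side (nearer the robot) to the lip side. Front wall inside at x = 67 mm. Cheeks that hold the hinge slots rise to 70 mm at y = +/-92 to 100 mm, x = -75 to -29 mm.
- cover (a joint): Angle of the wooden cover about its hinge pin, rad: 0 flat, pi/2 upright, more leans back from the lip; range -0.08 (pressed down) to 2.1. Panel 5 mm thick, 176 mm wide. A spring (0.08 N m/rad, rest at 1.7 rad) lifts it open again unless its edge is beneath the lip; tucked, it rests up against the lip at about 0.05 rad; on top of the lip it reads over 0.1.
- runner (a joint): How far the hinge pin with the cover has slid in its slots toward the lip (+x of the box), m: 0 fully back, 0.024 fully home (stop). Stays where left, takes about 3.5 N to move. With the cover flat, its free edge is 7 mm short of the lip at 0 and 17 mm beneath it at 0.024; folded with the runner beyond 0.006 it lands on top of the lip.
- hinge_line (a point): Middle of the cover's hinge pin, on its axis, 59.5 mm above the worktop; moves with the runner (at box x = -65 mm when the runner is at 0). The cover's mid-plane passes through the axis. Axes as the box's.
- rib (a point): Middle of the hinge-side face of the finger rib on the cover's outer (upper when shut) face. Rib 110 mm long parallel to the hinge, 8 mm thick (60 to 68 mm from the hinge axis), 11 mm high; this point is 5.5 mm above the face. Fingertips between hinge and rib can press the cover down and push the rib toward the lip. Axes turn with the cover: x hinge to free edge, z out of the outer face.
- free_edge (a point): Middle of the cover's free edge, 105 mm from the hinge axis, half-way through its thickness; the edge to be tucked.
- lip_edge (a point): Middle of the steel lip's hinge-side edge, on its underside (box x = 47, z = 67 mm). The lip is 120 mm wide along y, 4 mm thick, and reaches back over the box from the front wall. Axes as the box's.
- shaker: Bystander: salt shaker, 44 mm across, 90 mm tall, beside the box; origin centre of the underside.
- low_tin: Bystander: low green tin, 75 mm across, 58 mm tall, beside the box; origin centre of the underside.
- jar: Bystander: honey jar with a green lid, 68 mm across, 84 mm tall, beside the box; origin centre of the underside.

How it is judged:
By the outcome, as a careful person would: the job done as asked, in the order asked, and still so for the second after the job is handed in, with the robot touching nothing.
It also fails if it takes over 35 s, if anything falls off the work surface, if the arm or the gripper's body presses on something with over 40 N, if the wrist force passes 120 N, or if a joint passes its speed limit or range.

ROBOT

A 6-joint arm with a two-finger parallel gripper is mounted at the origin on a cart in front of the work surface, level with it; the furniture and walls round the work are solid. World frame = base frame: x ahead of the robot, y to its left, z up, the work surface at z = 0. Lengths are in mm, angles in degrees, forces in N, time in s.
With the tool pointing down it reaches from about 350 to 875 mm from the base axis. Payload 4.2 kg.
Tool frame: the origin (TCP) lies at the very end of the fingers, on their centre line; the grasp point (between the pads) lies 19 mm behind it; z points along the fingers, y is the direction in which the jaws open and shut (so a half turn about z gives the same grasp; the last joint's range is limited). The gripper opens to 85 mm and grips with 20 to 120 N. Pads are 22 mm wide; open, the fingers measure 114 mm over their backs; the gripper's body (76 mm by 85 mm) begins 54 mm behind the grasp point. The pads swing forward as they close: fully open they stand 13 mm farther back than shut.
Start: joints at [-61.788, 22.042, 0.453, 0, -68.411, -14.817], TCP at [144.815, -607.97, 194.112] pointing down, gripper open.
Joint ranges: [-179.83, 179.83], [-69.29, 118.12], [-61.27, 80.66], [-181.25, 117.63], [-171.15, -9.14], [-177.46, 177.46]. Speed limits (degrees/s): [159.86, 159.86, 180, 180, 180, 180].

INTERFACE

Orientations are given as a 3x3 rotation matrix whose columns are the frame's x, y, z axes.
In Python, from plant import bot gives the robot as it stands.
- The arm moves only by the tool apply_moves, never from a script. Its arguments are lists of equal length, an entry for each row: "travel": the shift along the tool's x, y, z in m, a list of three; "delta_rot": the turn, a rotation vector about the tool's x, y, z in degrees, a list of three; "gripper": the opening, from 0 (shut) to 1 (fully open). In form: {"travel": [[x, y, z], ...], "delta_rot": [[wx, wy, wz], ...], "gripper": [gripper, ...]}. A call has 1 to 20 rows; each row shifts and turns the commanded pose from where the row before left it, along the tool's axes as they then stand; what a row does not reach is not made up. A row lasts 1/10 s, in which the tool goes at most 50 mm and 8.59 degrees, less where a joint would pass 70% of its speed; a pose out of reach is approached as far as the arm can. A call with a gripper value outside its range is refused whole. The fingers move at their own pace and stop on an object; "force" is the grip in N (left out, the last holds). Time passes only in rows, so rows that do not move let the fingers close. It gives the time, the measured TCP pose, the force and the opening at its end, in the units of the state.
- bot.get_state(): the state, without advancing time (a new reading comes with each control period).
- bot.get_image(name): name is "scene" or "top" or "wrist"; returns the picture (400x640x3 uint8, blue, green, red); there is no depth.
- bot.calibration(name): a dict with "mtx" (3x3 intrinsics, pixels), "xyz" and "orientation" of the camera in the world. Camera axes: x right, y down, z forward; pixel columns grow to the right and rows downward; lengths in mm; the calibration is good to about 2 mm. A picture is of the moment at which its call begins: read the wrist's pose just before it. calibration takes no time and is no camera call; for the wrist camera it gives the pose at the moment of the call.
- bot.finish_job(): hands the job in, once; it reports no verdict.
The state is a dict: "clock": time; "joint_pos": joint angles; "qvel": joint speeds; "effort": joint torques, N m; "ee_pos": TCP position; "ee_rot": TCP orientation; "ft_force": force on the tool from outside, world axes, zero at the start; "torque": the same for the moment, N m; "finger_gap": finger opening in mm.
Only numpy, scipy, OpenCV 4.12 (cv2) and the standard library are available. Lean on these libraries where they do the work, as an engineer would, in place of code of your own. Each camera call takes 0.05 s, during which the arm holds its last target.

## Working session

There is one attempt and no reset: what is moved stays moved. The work goes in short steps, Python scripts to look and compute and a tool call to move; the robot and the scene stay as the last step left them, time stands still between calls to the robot, and variables do not carry over. Pictures are saved under pics/ and viewed, and the job is handed in when it is done.

Besides the shell and the picture viewer there is one more tool, called after ">>>" as name(argument=value, ...), one argument or row to a line, values as JSON. apply_moves: Moves the arm, as the interface text tells. Its arguments: {"type":"object","properties":{"travel":{"type":"array","items":{"type":"array","items":{"type":"number"}}},"delta_rot":{"type":"array","items":{"type":"array","items":{"type":"number"}}},"gripper":{"type":"array","items":{"type":"number"}},"force":{"type":"number"}},"required":["travel","delta_rot","gripper"]}

```bash
ls; mkdir -p pics
python3 - <<'E'
from plant import bot
import cv2
s=bot.get_state()
for k,v in s.items(): print(k,v)
for n in ("scene","top","wrist"):
    c=bot.calibration(n); print(n,c)
    cv2.imwrite(f"pics/{n}0.png",bot.get_image(n))
E
```

```text
pics
clock 0.0
joint_pos [-6.17881229e+01  2.20883417e+01  3.78238221e-01 -2.94211653e-02
 -6.84087214e+01 -1.48191413e+01]
qvel [-0.01240261 -0.10257385 -0.01424273 -0.12015659 -0.02174714 -0.0464269 ]
effort [ 1.40220487e-03 -3.92287695e+01  1.88402510e+01  4.18599889e+00
 -4.50517211e-03  8.22660212e-06]
ee_pos [ 144.65594523 -607.34371675  193.03549116]
ee_rot [[-9.72849097e-01 -2.31439669e-01 -5.59627448e-04]
 [-2.31440336e-01  9.72846933e-01  2.05319135e-03]
 [ 6.92419201e-05  2.12696571e-03 -9.99997736e-01]]
ft_force [ 0.34093517  0.07901201 -0.18707878]
torque [ 0.00771722 -0.00426839  0.05775592]
finger_gap 85.43955060115218
scene {'mtx': array([[464.53574247,   0.        , 324.58214682],
       [  0.        , 464.53574247, 197.1587151 ],
       [  0.        ,   0.        ,   1.        ]]), 'xyz': array([ 210.68551858, -813.58793708,  445.40633521]), 'orientation': array([[ 0.84100679, -0.2332179 ,  0.48817721],
       [-0.5408706 , -0.34090219,  0.76892437],
       [-0.01290624, -0.91071132, -0.41284177]])}
top {'mtx': array([[396.99857381,   0.        , 315.06117647],
       [  0.        , 396.99857381, 197.45415441],
       [  0.        ,   0.        ,   1.        ]]), 'xyz': array([603.14295668, -84.39695318, 949.28948764]), 'orientation': array([[-0.01178488, -0.99897222,  0.04376788],
       [-0.99992892,  0.01185286,  0.00129393],
       [-0.00181138, -0.04374952, -0.99904089]])}
wrist {'mtx': array([[327.33737076,   0.        , 321.11311688],
       [  0.        , 327.33737076, 204.62804851],
       [  0.        ,   0.        ,   1.        ]]), 'xyz': array([  81.68580124, -623.15786438,  373.46479854]), 'orientation': array([[-2.31012912e-01,  9.39631540e-01,  2.52439308e-01],
       [ 9.72950217e-01,  2.22847173e-01,  6.08852497e-02],
       [ 9.54314806e-04,  2.59676158e-01, -9.65695284e-01]])}
```

View pics/scene0.png

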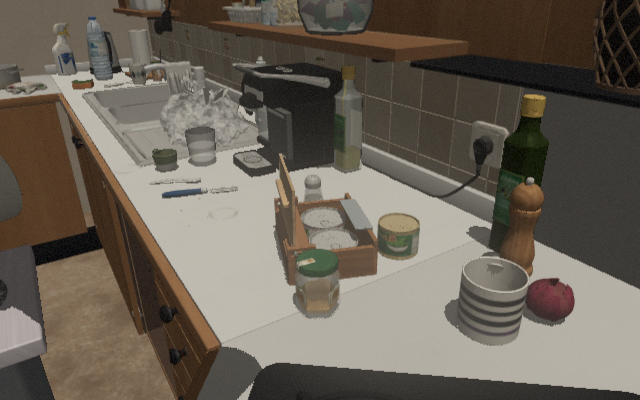

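View pics/top0.png

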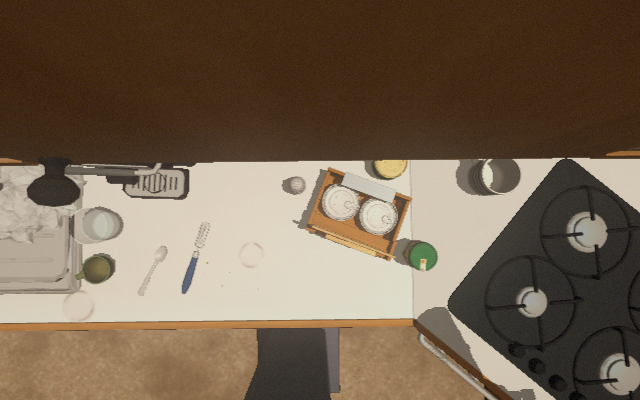

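The scene view shows the box at about (325,235), with the cover standing at (288,200). The jar is at (318,282), the tin at (398,235) and the shaker at (313,190). In the top view the box is at about (360,212). I'll zoom in.

Run:
```python
import cv2
a=cv2.imread("pics/top0.png")[150:280,270:450]
cv2.imwrite("pics/topz.png",cv2.resize(a,None,fx=4.4,fy=4.4,interpolation=cv2.INTER_CUBIC))
a=cv2.imread("pics/scene0.png")[150:320,250:430]
cv2.imwrite("pics/scz.png",cv2.resize(a,None,fx=3.5,fy=3.5,interpolation=cv2.INTER_CUBIC))
```

```text
(no output)
```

View pics/topz.png

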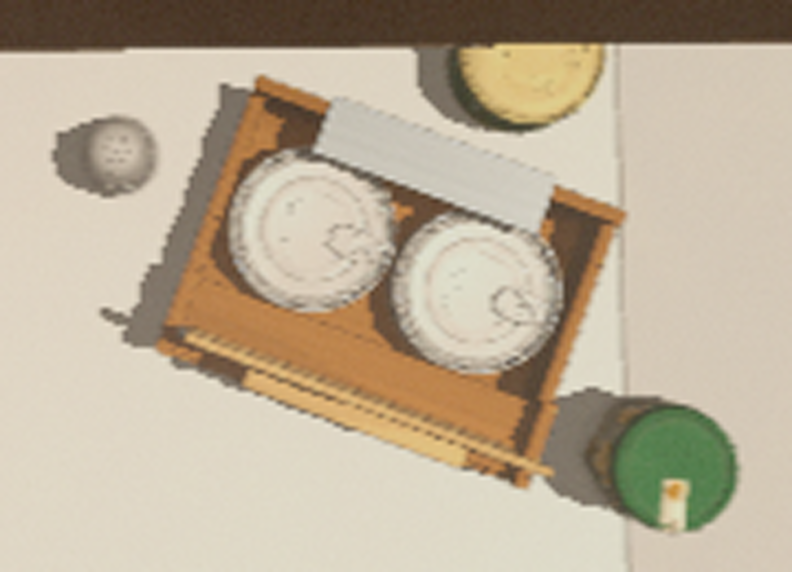

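View pics/scz.png

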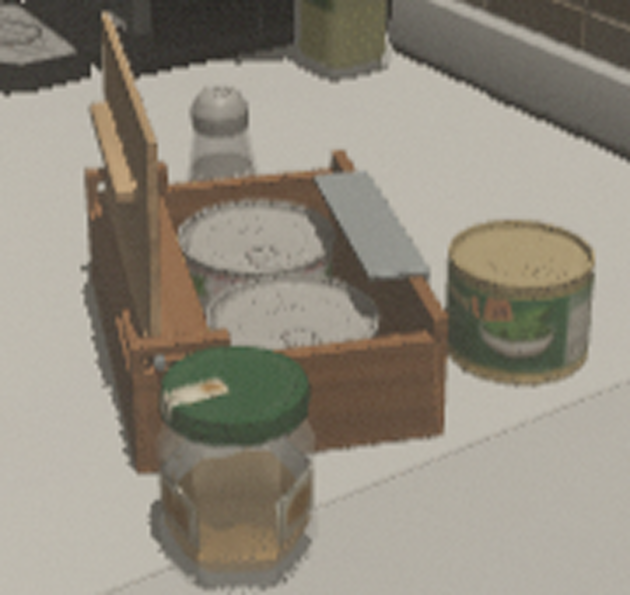

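View pics/wrist0.png

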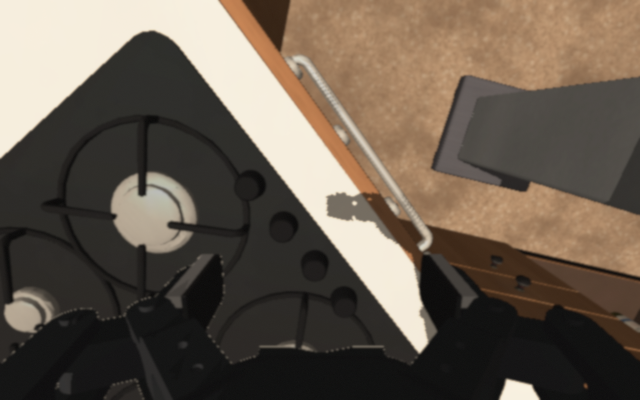

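```bash
cat > h.py <<'E'
import numpy as np
from plant import bot
def proj(n,P):
    c=bot.calibration(n); P=np.atleast_2d(P)
    q=(P-c["xyz"])@c["orientation"]; q=q@c["mtx"].T
    return q[:,:2]/q[:,2:]
def box2w(p,B):
    x,y,a=B; c,s=np.cos(a),np.sin(a)
    return B0(np.atleast_2d(p),c,s)+[x,y,0]
def B0(P,c,s): return np.c_[c*P[:,0]-s*P[:,1], s*P[:,0]+c*P[:,1], P[:,2]]
def cov(r,y,z,th,run=0): # cover point r from hinge, z out of outer face (mid-plane 0)
    return [-65+run+r*np.cos(th)-z*np.sin(th)*1, y, 59.5+r*np.sin(th)+z*np.cos(th)]
E
cat > fit.py <<'E'
from h import *
from scipy.optimize import least_squares
T=lambda u,v:(270+u/4.4,150+v/4.4); S=lambda u,v:(250+u/3.5,150+v/3.5)
top=[((75,100,56),T(260,78)),((75,-100,56),T(625,212)),((47,60,71),T(315,148)),((47,-60,71),T(545,232)),((-75,100,70),T(157,347)),((-75,-100,70),T(527,487))]
sc=[((75,-100,0),S(438,430)),((75,-100,56),S(443,318)),((-75,-100,0),S(138,470)),((47,-60,71),S(375,277)),((47,60,71),S(318,177))]
def res(p):
    B=p[:3]; r=[]
    for n,L in (("top",top),("scene",sc)):
        P=box2w([l[0] for l in L],B); r.append((proj(n,P)-[l[1] for l in L]))
    P=box2w([cov(105,88,0,p[3]),cov(105,-88,0,p[3])],B)
    r.append(proj("scene",P)-[S(107,15),S(152,142)])
    r.append(proj("top",P)-[T(188,333),T(552,470)])
    return np.vstack(r).ravel()
f=least_squares(res,[600,-150,-0.3,1.6])
print(f.x, np.rad2deg(f.x[2:])); print(f.fun.reshape(-1,2).round(1))
# bystanders from top pixels
c=bot.calibration("top")
for nm,uv,z in (("shaker",T(125,152),90),("tin",T(528,65),58),("jar",T(675,468),84)):
    d=c["orientation"]@np.linalg.inv(c["mtx"])@[*uv,1]; print(nm,(c["xyz"]+d*(z-c["xyz"][2])/d[2]).round())
E
python3 fit.py
```

```text
[ 6.05865245e+02 -1.80498085e+02 -3.72543513e-01  1.51803232e+00] [-21.345171   86.9768452]
[[-0.5 -1.3]
 [-0.3 -0.6]
 [-0.3  0.1]
 [-1.8  0.1]
 [-0.8  0. ]
 [ 0.1  0.4]
 [ 1.9  1.5]
 [ 1.6  4.9]
 [-0.3  1.3]
 [-1.5 -0.9]
 [-1.3 -1.1]
 [-0.1 -1.2]
 [ 0.  -0.7]
 [-0.6 -0.3]
 [ 0.4  0.2]]
shaker [669. -47.  90.]
tin [ 714. -253.   58.]
jar [ 511. -316.   84.]
```

```bash
cat > plan.py <<'E'
from h import *
from scipy.spatial.transform import Rotation as R
import json
B=json.load(open("box.json")) if __import__("os").path.exists("box.json") else [605.9,-180.5,-0.3725]
def pose(bx,by,z,phi):
    """tip centre in box coords, tilt phi deg from vertical toward +x box"""
    a=B[2]; ex=np.array([np.cos(a),np.sin(a),0]); ey=np.array([-np.sin(a),np.cos(a),0]); Z=np.array([0,0,1.])
    p=np.radians(phi); tz=np.sin(p)*ex-np.cos(p)*Z; tx=np.cross(ey,tz)
    return box2w([[bx,by,z]],B)[0], np.c_[tx,ey,tz]
def rows(p0,R0,p1,R1,n):
    d=(p1-p0)/n; w=(R.from_matrix(R0).inv()*R.from_matrix(R1)).as_rotvec()
    T=[];W=[]; Rk=R.from_matrix(R0)
    for k in range(n):
        T.append((Rk.inv().apply(d)/1000).round(4).tolist()); W.append(np.degrees(w/n).round(2).tolist()); Rk=Rk*R.from_rotvec(w/n)
    return T,W
def boxpose():
    s=bot.get_state(); p=s["ee_pos"]; a=B[2]; d=p-[B[0],B[1],0]
    ez=s["ee_rot"][:,2]; ex=np.array([np.cos(a),np.sin(a),0]); ey=np.array([-np.sin(a),np.cos(a),0])
    f=s["ft_force"]
    return dict(t=round(s["clock"],2),x=round(d@ex,1),y=round(d@ey,1),z=round(p[2],1),phi=round(np.degrees(np.arctan2(ez@ex,-ez[2])),1),f=[round(float(v),2) for v in (f@ex,f@ey,f[2])],gap=round(s["finger_gap"],1))
def go(tgt,n):
    s=bot.get_state(); p1,R1=pose(*tgt)
    T,W=rows(s["ee_pos"],s["ee_rot"],p1,R1,n)
    print(json.dumps(T)); print(json.dumps(W))
E
python3 -c "
from plan import *
print(boxpose()); go((-140,0,230,20),14)"
```

```text
{'t': 0.15, 'x': np.float64(-274.2), 'y': np.float64(-565.6), 'z': np.float64(193.3), 'phi': np.float64(-0.1), 'f': [-0.28, -0.54, 0.4], 'gap': 85.4}
[[-0.0309, 0.0277, -0.0026], [-0.0297, 0.029, -0.0021], [-0.0285, 0.0303, -0.0016], [-0.0272, 0.0314, -0.0011], [-0.0259, 0.0326, -0.0008], [-0.0245, 0.0336, -0.0004], [-0.023, 0.0347, -0.0001], [-0.0215, 0.0356, 0.0002], [-0.0199, 0.0365, 0.0004], [-0.0184, 0.0373, 0.0006], [-0.0167, 0.0381, 0.0007], [-0.0151, 0.0388, 0.0008], [-0.0134, 0.0394, 0.0009], [-0.0116, 0.0399, 0.0009]]
[[0.44, -1.39, 2.45], [0.44, -1.39, 2.45], [0.44, -1.39, 2.45], [0.44, -1.39, 2.45], [0.44, -1.39, 2.45], [0.44, -1.39, 2.45], [0.44, -1.39, 2.45], [0.44, -1.39, 2.45], [0.44, -1.39, 2.45], [0.44, -1.39, 2.45], [0.44, -1.39, 2.45], [0.44, -1.39, 2.45], [0.44, -1.39, 2.45], [0.44, -1.39, 2.45]]
```

>>> apply_moves(
  travel=[
    [-0.031,0.028,-0.003],
    [-0.03,0.029,-0.002],
    [-0.0285,0.03,-0.002],
    [-0.027,0.0315,-0.001],
    [-0.026,0.0325,-0.001],
    [-0.0245,0.0335,0],
    [-0.023,0.0345,0],
    [-0.0215,0.0355,0],
    [-0.02,0.0365,0],
    [-0.0185,0.037,0.001],
    [-0.017,0.038,0.001],
    [-0.015,0.039,0.001],
    [-0.0135,0.0395,0.001],
    [-0.0115,0.04,0.001],
    [0,0,0],
    [0,0,0],
  ],
  delta_rot=[
    [0.44,-1.39,2.45],
    [0.44,-1.39,2.45],
    [0.44,-1.39,2.45],
    [0.44,-1.39,2.45],
    [0.44,-1.39,2.45],
    [0.44,-1.39,2.45],
    [0.44,-1.39,2.45],
    [0.44,-1.39,2.45],
    [0.44,-1.39,2.45],
    [0.44,-1.39,2.45],
    [0.44,-1.39,2.45],
    [0.44,-1.39,2.45],
    [0.44,-1.39,2.45],
    [0.44,-1.39,2.45],
    [0,0,0],
    [0,0,0],
  ],
  gripper=[0,0,0,0,0,0,0,0,0,0,0,0,0,0,0,0],
)

```text
clock: 1.75
ee_pos: [476.0, -129.3, 229.8]
ee_rot: [[-0.877, 0.361, 0.319], [0.338, 0.933, -0.125], [-0.343, -0.002, -0.94]]
ft_force: [-0.2, -0.6, 0.1]
finger_gap: 0.1
```

Run:
```python
from plan import *
import cv2
print(boxpose()); s=bot.get_state(); c=bot.calibration("wrist")
import pickle; pickle.dump(c,open("w1.pkl","wb"))
im=bot.get_image("wrist"); cv2.imwrite("pics/w1.png",im)
```

```text
{'t': 1.75, 'x': np.float64(-139.6), 'y': np.float64(0.4), 'z': np.float64(229.8), 'phi': np.float64(20.0), 'f': [0.05, -0.61, 0.06], 'gap': 0.1}
```

View pics/w1.png

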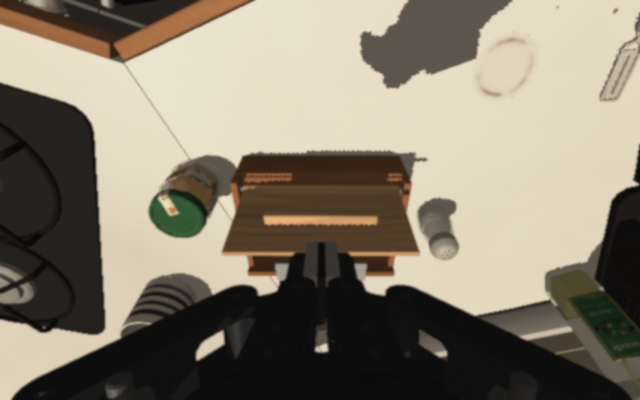

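Run:
```python
import cv2
a=cv2.imread("pics/w1.png")[140:290,215:430]
cv2.imwrite("pics/w1z.png",cv2.resize(a,None,fx=3.7,fy=3.7,interpolation=cv2.INTER_CUBIC))
```

```text
(no output)
```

View pics/w1z.png

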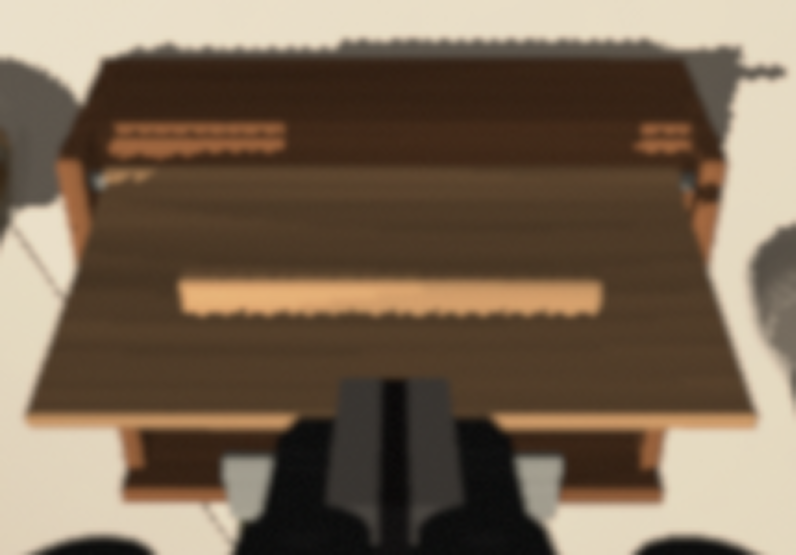

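```bash
cat > fit2.py <<'E'
from h import *
import pickle,json
from scipy.optimize import least_squares
exec(open("fit.py").read().split("def res")[0])
sc=[s for i,s in enumerate(sc) if i!=1]
w=pickle.load(open("w1.pkl","rb"))
W=lambda u,v:(215+u/3.7,140+v/3.7)
wp=[((-75,-100,0),W(105,60)),((-75,100,0),W(685,60)),((-75,-100,70),W(60,158)),((-75,100,70),W(727,158))]
def pc(c,P):
    q=(np.atleast_2d(P)-c["xyz"])@c["orientation"]@c["mtx"].T; return q[:,:2]/q[:,2:]
cs={"top":bot.calibration("top"),"scene":bot.calibration("scene"),"w":w}
def res(p):
    B=p[:3]; r=[]
    for n,L in (("top",top),("scene",sc),("w",wp)):
        r.append(pc(cs[n],box2w([l[0] for l in L],B))-[l[1] for l in L])
    t,u=p[3],p[4]
    P=box2w([cov(105,88,0,t,u),cov(105,-88,0,t,u)],B)
    r.append(pc(cs["scene"],P)-[S(107,15),S(152,142)])
    r.append(pc(cs["top"],P)-[T(188,333),T(552,470)])
    r.append(pc(w,box2w([cov(105,-88,0,t,u),cov(105,88,0,t,u)],B))-[W(27,420),W(757,420)])
    r.append(pc(w,box2w([cov(0,-90,0,t,u),cov(0,90,0,t,u)],B))-[W(98,182),W(688,183)])
    return np.vstack(r).ravel()
f=least_squares(res,[606,-180,-0.37,1.5,0],loss="soft_l1")
J=np.linalg.inv(f.jac.T@f.jac); print(f.x.round(3),np.sqrt(np.diag(J)).round(4)); print(f.fun.reshape(-1,2).round(1).tolist())
json.dump(f.x[:3].tolist(),open("box.json","w"))
E
python3 fit2.py
```

```text
[ 6.06466e+02 -1.80764e+02 -3.73000e-01  1.56100e+00  3.75300e+00] [0.6487 0.5186 0.0044 0.0116 1.2128]
[[-0.3, -1.6], [-0.2, -0.8], [-0.2, -0.2], [-1.7, -0.2], [-0.6, -0.3], [0.2, 0.1], [2.3, 1.5], [0.1, 1.2], [-1.2, -0.9], [-0.9, -1.1], [-0.8, -1.7], [-0.3, -0.9], [-1.4, 0.6], [0.8, 1.4], [-0.2, -1.2], [-0.1, -0.8], [-0.6, -0.3], [0.4, 0.3], [-0.9, -0.2], [0.4, 0.7], [1.1, -0.4], [-1.4, 0.1]]
```

```bash
cat >> plan.py <<'E'
def tip(theta,u=3.7,rf=47,gap=0.,d0=None):
    """tip centre & phi so that front corner is on outer face at rf"""
    phi=-6+56*np.degrees(theta)/89; p=np.radians(phi)
    c=cov(rf,0,2.5+gap,theta,u); uu=11*np.array([np.cos(p),np.sin(p)])
    return (c[0]-uu[0],0.,c[2]-uu[1],phi)
E
python3 - <<'E'
from plan import *
print(boxpose()); t=tip(1.56,gap=25); print(np.round(t,1)); go(t,8)
E
```

```text
{'t': 1.8, 'x': np.float64(-140.2), 'y': np.float64(-0.5), 'z': np.float64(229.9), 'phi': np.float64(20.0), 'f': [-0.12, -0.51, -0.54], 'gap': -0.1}
[-95.3   0.   98.3  50.2]
[[0.0004, 0.0001, 0.0174], [0.0015, 0.0001, 0.0173], [0.0026, 0.0001, 0.0172], [0.0038, 0.0001, 0.017], [0.0049, 0.0001, 0.0167], [0.006, 0.0001, 0.0163], [0.007, 0.0001, 0.0159], [0.0081, 0.0001, 0.0154]]
[[0.0, -3.78, 0.02], [0.0, -3.78, 0.02], [0.0, -3.78, 0.02], [0.0, -3.78, 0.02], [0.0, -3.78, 0.02], [0.0, -3.78, 0.02], [0.0, -3.78, 0.02], [0.0, -3.78, 0.02]]
```

>>> apply_moves(
  travel=[
    [0.0005,0,0.0175],
    [0.0015,0,0.0175],
    [0.0025,0,0.017],
    [0.004,0,0.017],
    [0.005,0,0.0165],
    [0.006,0,0.0165],
    [0.007,0,0.016],
    [0.008,0,0.0155],
    [0,0,0],
    [0,0,0],
  ],
  delta_rot=[
    [0,-3.78,0],
    [0,-3.78,0],
    [0,-3.78,0],
    [0,-3.78,0],
    [0,-3.78,0],
    [0,-3.78,0],
    [0,-3.78,0],
    [0,-3.78,0],
    [0,0,0],
    [0,0,0],
  ],
  gripper=[0,0,0,0,0,0,0,0,0,0],
)

```text
clock: 2.8
ee_pos: [497.1, -163.5, 236.2]
ee_rot: [[-0.729, 0.368, 0.577], [0.272, 0.929, -0.249], [-0.628, -0.025, -0.778]]
ft_force: [0.0, -0.3, 0.9]
finger_gap: -0.2
```

Run:
```python
from plan import *
import cv2,pickle
print(boxpose()); c=bot.calibration("wrist"); pickle.dump(c,open("w2.pkl","wb"))
a=bot.get_image("wrist");cv2.imwrite("pics/w2.png",a)
b=bot.get_image("scene")[150:320,230:430]
cv2.imwrite("pics/s2.png",cv2.resize(b,None,fx=3.5,fy=3.5,interpolation=cv2.INTER_CUBIC))
```

```text
{'t': 2.8, 'x': np.float64(-108.1), 'y': np.float64(-23.8), 'z': np.float64(236.2), 'phi': np.float64(38.9), 'f': [0.14, -0.28, 0.91], 'gap': -0.2}
```

View pics/w2.png

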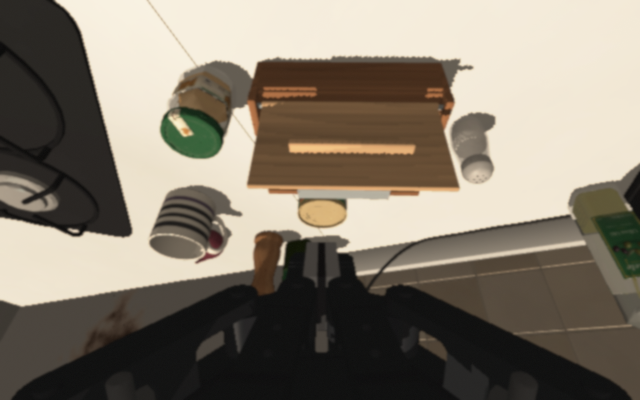

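View pics/s2.png

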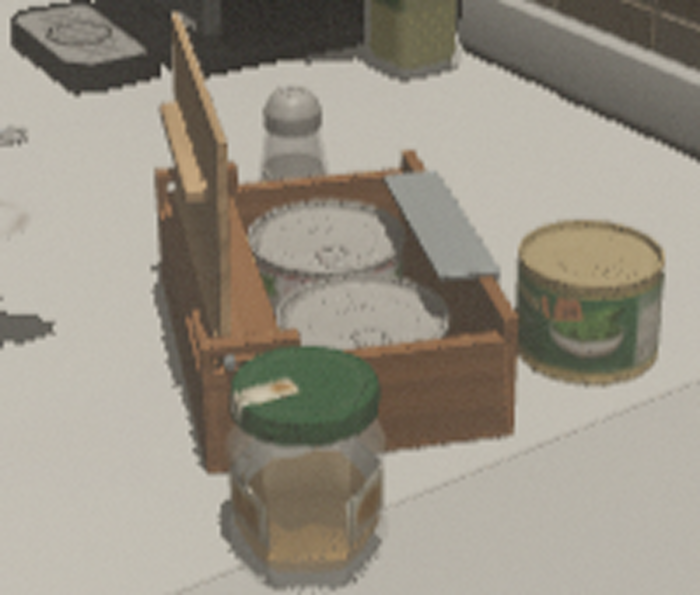

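```bash
python3 -c "
from plan import *
s=bot.get_state(); print(s['clock'],s['joint_pos'].round(1),s['qvel'].round(1),boxpose())"
```

```text
2.9 [  -8.9   -7.8  -58.1   78.5   -9.2 -177.4] [-0.   0.6 -0.1  0.2  0.1 -0.1] {'t': 2.9, 'x': np.float64(-108.2), 'y': np.float64(-23.5), 'z': np.float64(235.3), 'phi': np.float64(38.8), 'f': [0.0, -0.6, 0.37], 'gap': -0.0}
```

Run:
```python
from plan import *
go((-135,0,225,12),6)
```

```text
[[0.0045, 0.0039, -0.0015], [0.0046, 0.0039, -0.0012], [0.0047, 0.0039, -0.0008], [0.0048, 0.0039, -0.0004], [0.0048, 0.0039, -0.0], [0.0048, 0.0039, 0.0004]]
[[-0.23, 4.47, 0.08], [-0.23, 4.47, 0.08], [-0.23, 4.47, 0.08], [-0.23, 4.47, 0.08], [-0.23, 4.47, 0.08], [-0.23, 4.47, 0.08]]
```

>>> apply_moves(
  travel=[
    [0.0045,0.004,-0.0015],
    [0.0045,0.004,-0.001],
    [0.0045,0.004,-0.001],
    [0,0,0],
  ],
  delta_rot=[
    [0,4.4,0],
    [0,4.4,0],
    [0,4.4,0],
    [0,0,0],
  ],
  gripper=[0,0,0,0],
)

```text
clock: 3.3
ee_pos: [503.7, -168.1, 246.1]
ee_rot: [[-0.781, 0.384, 0.492], [0.304, 0.923, -0.237], [-0.545, -0.036, -0.838]]
ft_force: [1.2, 0.6, 0.1]
finger_gap: -0.3
```

Run:
```python
from plan import *
print(boxpose(), bot.get_state()["joint_pos"].round(1))
go((-135,0,225,12),6)
```

```text
{'t': 3.3, 'x': np.float64(-100.3), 'y': np.float64(-25.6), 'z': np.float64(246.1), 'phi': np.float64(33.0), 'f': [0.91, 0.99, 0.13], 'gap': -0.3} [   5.6   -6.   -46.6   40.6  -25.9 -150.9]
[[0.0068, 0.0043, -0.0004], [0.0068, 0.0043, 0.0001], [0.0067, 0.0043, 0.0005], [0.0067, 0.0043, 0.0009], [0.0066, 0.0043, 0.0014], [0.0065, 0.0043, 0.0018]]
[[-0.4, 3.5, -0.06], [-0.4, 3.5, -0.06], [-0.4, 3.5, -0.06], [-0.4, 3.5, -0.06], [-0.4, 3.5, -0.06], [-0.4, 3.5, -0.06]]
```

>>> apply_moves(
  travel=[
    [0.007,0.0045,0],
    [0.007,0.0045,0],
    [0.007,0.0045,0.0005],
    [0.007,0.0045,0.001],
    [0.0065,0.0045,0.0015],
    [0.0065,0.0045,0.002],
    [0,0,0],
  ],
  delta_rot=[
    [-0.4,3.5,0],
    [-0.4,3.5,0],
    [-0.4,3.5,0],
    [-0.4,3.5,0],
    [-0.4,3.5,0],
    [-0.4,3.5,0],
    [0,0,0],
  ],
  gripper=[0,0,0,0,0,0,0],
)

```text
clock: 4.0
ee_pos: [479.2, -134.3, 222.4]
ee_rot: [[-0.908, 0.373, 0.192], [0.364, 0.928, -0.082], [-0.208, -0.005, -0.978]]
ft_force: [0.7, -0.7, 0.4]
finger_gap: 0.0
```

Run:
```python
from plan import *
print(boxpose(), bot.get_state()["joint_pos"].round(1))
```

```text
{'t': 4.0, 'x': np.float64(-135.5), 'y': np.float64(-3.1), 'z': np.float64(222.4), 'phi': np.float64(12.0), 'f': [0.93, -0.42, 0.44], 'gap': 0.0} [   7.3    1.4  -26.     7.7  -52.4 -123.3]
```

```bash
cat >> plan.py <<'E'
def tip2(theta,u=3.7,rf=52,gap=0.):
    td=np.degrees(theta); phi=-5+13*td/89; p=np.radians(phi); dl=theta-p
    d=2.5
    if dl>0.05: d=max(2.5,13.5-(60-rf)/np.tan(dl))
    c=cov(rf,0,d+gap,theta,u); uu=11*np.array([np.cos(p),np.sin(p)])
    return (c[0]-uu[0],0.,c[2]-uu[1],phi)
E
python3 - <<'E'
from plan import *
t=tip2(1.56,gap=25); print(np.round(t,1)); go(t,6)
E
```

```text
[-108.9    0.   110.4    8.1]
[[-0.0004, 0.0007, 0.0192], [-0.0007, 0.0006, 0.0192], [-0.0009, 0.0006, 0.0192], [-0.0011, 0.0006, 0.0192], [-0.0013, 0.0006, 0.0191], [-0.0015, 0.0005, 0.0191]]
[[-0.06, 0.66, -0.08], [-0.06, 0.66, -0.08], [-0.06, 0.66, -0.08], [-0.06, 0.66, -0.08], [-0.06, 0.66, -0.08], [-0.06, 0.66, -0.08]]
```

>>> apply_moves(
  travel=[
    [-0.0005,0.0005,0.019],
    [-0.0005,0.0005,0.019],
    [-0.001,0.0005,0.019],
    [-0.001,0.0005,0.019],
    [-0.0015,0.0005,0.019],
    [-0.0015,0.0005,0.019],
    [0,0,0],
  ],
  delta_rot=[
    [0,0.65,-0.1],
    [0,0.65,-0.1],
    [0,0.65,-0.1],
    [0,0.65,-0.1],
    [0,0.65,-0.1],
    [0,0.65,-0.1],
    [0,0,0],
  ],
  gripper=[0,0,0,0,0,0,0],
)

```text
clock: 4.7
ee_pos: [501.4, -141.1, 108.8]
ee_rot: [[-0.924, 0.363, 0.124], [0.358, 0.932, -0.056], [-0.136, -0.008, -0.991]]
ft_force: [0.3, -1.0, 0.1]
finger_gap: -0.1
```

Run:
```python
from plan import *
import cv2,pickle
print(boxpose(), bot.get_state()["joint_pos"].round(1))
c=bot.calibration("wrist"); pickle.dump(c,open("w3.pkl","wb"))
a=bot.get_image("wrist");cv2.imwrite("pics/w3.png",a)
b=bot.get_image("scene")[150:320,230:430]
cv2.imwrite("pics/s3.png",cv2.resize(b,None,fx=3.5,fy=3.5,interpolation=cv2.INTER_CUBIC))
```

```text
{'t': 4.7, 'x': np.float64(-112.3), 'y': np.float64(-1.4), 'z': np.float64(108.8), 'phi': np.float64(7.8), 'f': [0.65, -0.86, 0.08], 'gap': -0.1} [   4.6   12.8  -29.3    5.8  -41.2 -120. ]
```

View pics/w3.png

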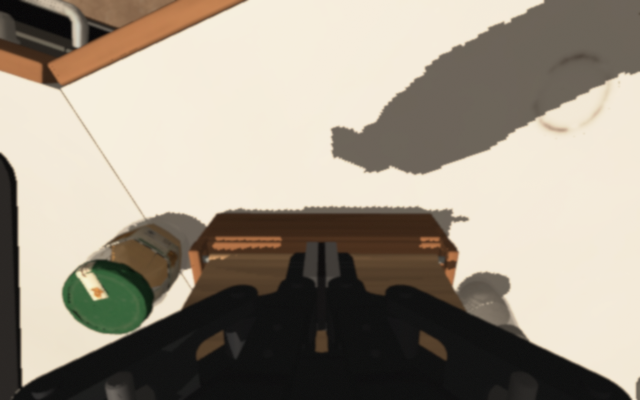

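View pics/s3.png

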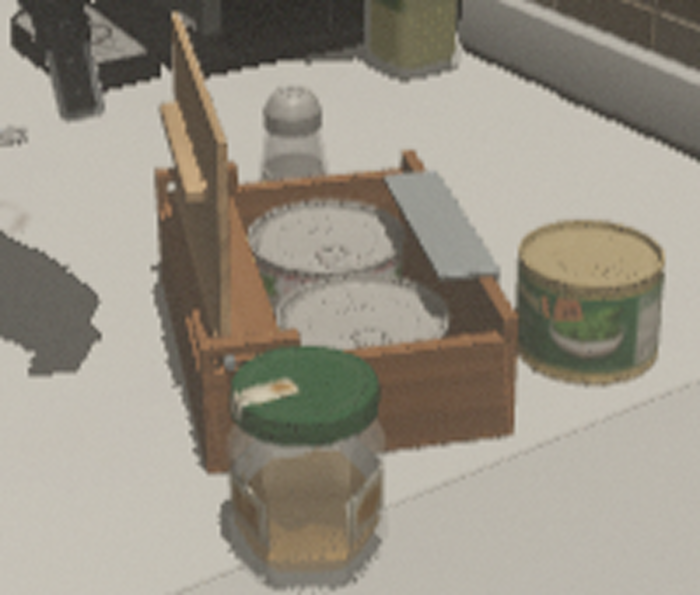

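Run:
```python
from h import *
import cv2,pickle,json
B=json.load(open("box.json")); c=pickle.load(open("w3.pkl","rb"))
def pc(P):
    q=(np.atleast_2d(P)-c["xyz"])@c["orientation"]@c["mtx"].T; return (q[:,:2]/q[:,2:]).round(1)
print(c["xyz"].round())
for y in (-1,1):
  print("cheek rear/front",pc(box2w([(-75,y*100,70),(-29,y*100,70),(-75,y*92,70),(-75,y*100,0)],B)).tolist())
  print("pin u=0,4,8",pc(box2w([(-65+u,y*90,59.5) for u in (0,4,8)],B)).tolist())
a=cv2.imread("pics/w3.png")
l=cv2.resize(a[200:310,170:250],None,fx=5,fy=5,interpolation=cv2.INTER_CUBIC)
r=cv2.resize(a[200:310,400:480],None,fx=5,fy=5,interpolation=cv2.INTER_CUBIC)
cv2.imwrite("pics/w3z.png",cv2.hconcat([l,r]))
```

```text
[ 419. -108.  279.]
cheek rear/front [[188.2, 251.2], [197.2, 301.4], [199.0, 251.3], [216.8, 212.3]]
pin u=0,4,8 [[208.1, 255.4], [208.8, 259.8], [209.4, 264.1]]
cheek rear/front [[459.7, 252.8], [450.0, 303.1], [448.8, 252.7], [431.0, 213.4]]
pin u=0,4,8 [[439.5, 256.7], [438.7, 261.1], [438.0, 265.5]]
```

View pics/w3z.png

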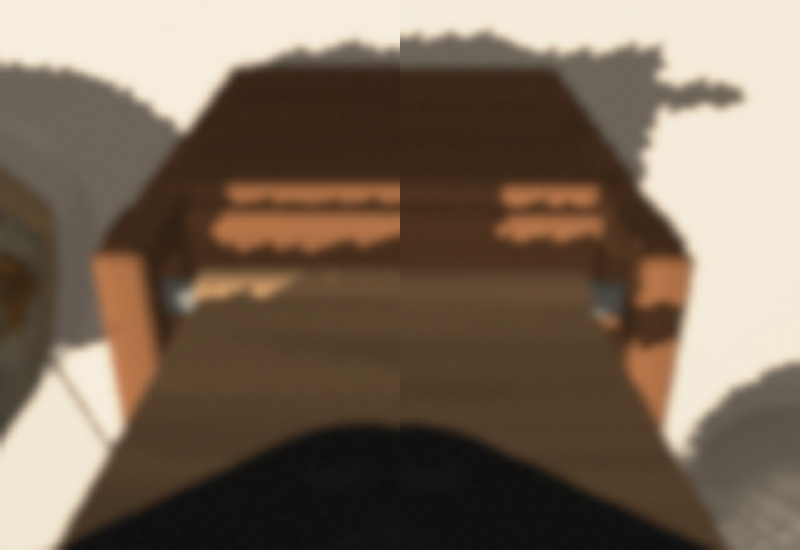

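```bash
cat >> plan.py <<'E'
def path(tg):
    s=bot.get_state(); p0,R0=s["ee_pos"],s["ee_rot"]; TT=[];WW=[]
    for t in tg:
        p1,R1=pose(*t); T,W=rows(p0,R0,p1,R1,1); TT+=np.round(T,4).tolist(); WW+=np.round(W,1).tolist(); p0,R0=p1,R1
    print(json.dumps(TT)); print(json.dumps(WW))
E
python3 - <<'E'
from plan import *
tg=[tip2(1.56,gap=15),tip2(1.56,gap=5),tip2(1.56)]+[tip2(t) for t in np.linspace(1.56,0.8,13)[1:]]
for t in tg: print(np.round(t,1))
path(tg)
E
```

```text
[-98.9   0.  110.2   8.1]
[-88.9   0.  110.1   8.1]
[-83.9   0.  110.1   8.1]
[-80.2   0.  110.8   7.5]
[-76.4   0.  111.2   7. ]
[-72.5   0.  111.4   6.5]
[-68.7   0.  111.3   5.9]
[-64.9   0.  110.9   5.4]
[-61.1   0.  110.2   4.9]
[-57.4   0.  109.3   4.3]
[-53.7   0.  108.    3.8]
[-50.1   0.  106.5   3.3]
[-46.6   0.  104.7   2.8]
[-43.1   0.  102.6   2.2]
[-39.8   0.  100.1   1.7]
[[-0.012, 0.0004, 0.0029], [-0.0099, 0.0, 0.0015], [-0.0049, -0.0, 0.0008], [-0.0038, -0.0, -0.0002], [-0.0038, -0.0, 0.0001], [-0.0038, 0.0, 0.0003], [-0.0038, 0.0, 0.0005], [-0.0038, -0.0, 0.0008], [-0.0037, 0.0, 0.001], [-0.0037, -0.0, 0.0013], [-0.0036, 0.0, 0.0015], [-0.0035, -0.0, 0.0018], [-0.0034, -0.0, 0.002], [-0.0033, -0.0, 0.0023], [-0.0032, 0.0, 0.0025]]
[[-0.3, -0.0, 0.2], [0.0, 0.0, 0.0], [0.0, 0.0, 0.0], [0.0, 0.5, -0.0], [-0.0, 0.5, 0.0], [0.0, 0.5, -0.0], [0.0, 0.5, 0.0], [0.0, 0.5, -0.0], [-0.0, 0.5, -0.0], [0.0, 0.5, -0.0], [-0.0, 0.5, 0.0], [0.0, 0.5, -0.0], [0.0, 0.5, 0.0], [-0.0, 0.5, 0.0], [0.0, 0.5, -0.0]]
```

>>> apply_moves(
  travel=[
    [-0.012,0.0005,0.0015],
    [-0.01,0,0.0015],
    [-0.005,0,0.0005],
    [-0.004,0,0],
    [-0.004,0,0],
    [-0.004,0,0.0005],
    [-0.004,0,0.0005],
    [-0.004,0,0.001],
    [-0.0035,0,0.001],
    [-0.0035,0,0.0015],
    [-0.0035,0,0.0015],
    [-0.0035,0,0.002],
    [-0.0035,0,0.002],
    [-0.0035,0,0.0025],
    [-0.003,0,0.0025],
  ],
  delta_rot=[
    [-0.3,0,0.2],
    [0,0,0],
    [0,0,0],
    [0,0.5,0],
    [0,0.5,0],
    [0,0.5,0],
    [0,0.5,0],
    [0,0.5,0],
    [0,0.5,0],
    [0,0.5,0],
    [0,0.5,0],
    [0,0.5,0],
    [0,0.5,0],
    [0,0.5,0],
    [0,0.5,0],
  ],
  gripper=[0,0,0,0,0,0,0,0,0,0,0,0,0,0,0],
)

```text
clock: 6.3
ee_pos: [571.0, -165.6, 100.7]
ee_rot: [[-0.931, 0.364, 0.033], [0.364, 0.931, -0.01], [-0.035, 0.002, -0.999]]
ft_force: [-0.5, 0.3, 1.2]
finger_gap: -0.3
```

```bash
cat > look.py <<'E'
from plan import *
import cv2,sys
print(boxpose(), bot.get_state()["joint_pos"].round(1))
b=bot.get_image("scene")[150:320,230:430]; t=bot.get_image("top")[150:280,270:450]
b=cv2.resize(b,(600,510),interpolation=cv2.INTER_CUBIC); cv2.imwrite(f"pics/s{sys.argv[1]}.png",b)
cv2.imwrite(f"pics/t{sys.argv[1]}.png",cv2.resize(t,None,fx=4.4,fy=4.4,interpolation=cv2.INTER_CUBIC))
E
python3 look.py 4
```

```text
{'t': 6.3, 'x': np.float64(-38.5), 'y': np.float64(1.2), 'z': np.float64(100.7), 'phi': np.float64(2.0), 'f': [-0.59, 0.08, 1.25], 'gap': -0.3} [  -0.2   22.7  -13.3    0.7  -52.1 -111.6]
```

View pics/s4.png

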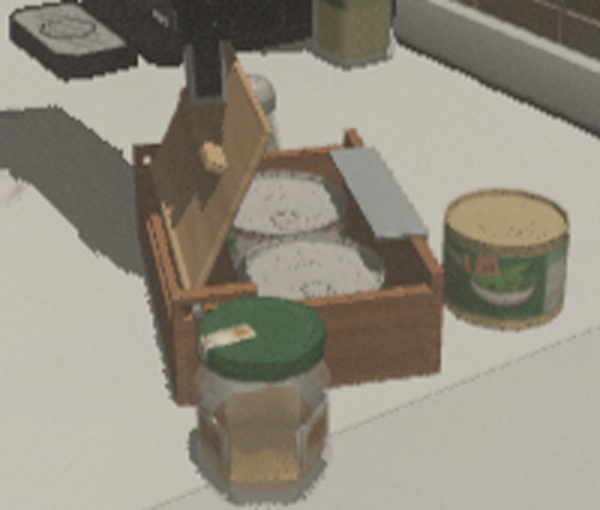

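View pics/t4.png

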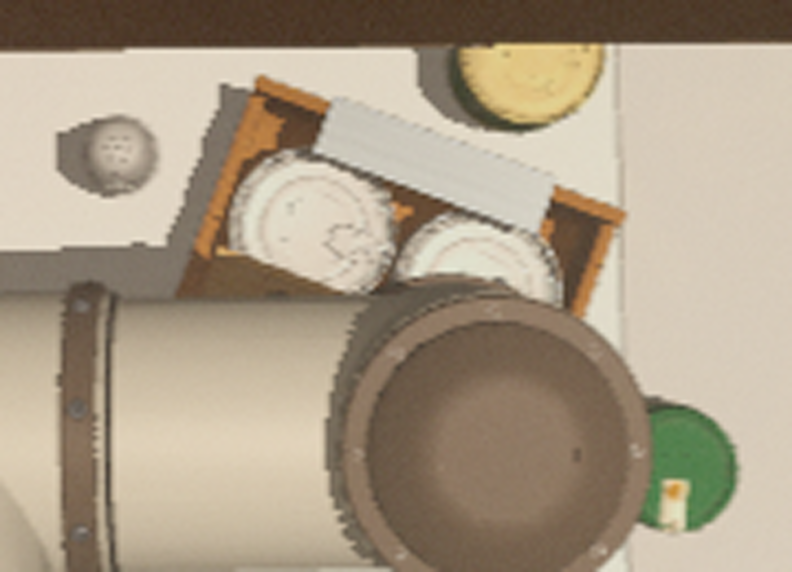

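The cover is folding as planned: in the scene view its near free corner is at about (268,133), and the box hasn't moved. Force is about 1 N. I'll continue.

Run:
```python
from plan import *
tg=[tip2(t) for t in np.linspace(0.76,0.2,11)]
for t in tg: print(np.round(t,1))
path(tg)
```

```text
[-37.8   0.   98.4   1.4]
[-35.1   0.   95.9   0.9]
[-32.5   0.   93.    0.4]
[-30.5   0.   90.6  -0. ]
[-28.9   0.   88.3  -0.5]
[-27.3   0.   85.9  -1. ]
[-25.9   0.   83.5  -1.5]
[-24.7   0.   80.9  -1.9]
[-23.6   0.   78.3  -2.4]
[-22.6   0.   75.6  -2.9]
[-21.8   0.   72.9  -3.3]
[[-0.0005, -0.0012, 0.0019], [-0.0027, -0.0, 0.0026], [-0.0025, -0.0, 0.0029], [-0.0019, -0.0, 0.0024], [-0.0017, 0.0, 0.0023], [-0.0016, -0.0, 0.0024], [-0.0014, 0.0, 0.0024], [-0.0013, 0.0, 0.0025], [-0.0012, -0.0, 0.0026], [-0.0011, 0.0, 0.0026], [-0.0009, -0.0, 0.0027]]
[[0.1, 0.6, 0.0], [0.0, 0.5, 0.0], [-0.0, 0.5, -0.0], [-0.0, 0.5, 0.0], [0.0, 0.5, 0.0], [0.0, 0.5, -0.0], [0.0, 0.5, 0.0], [-0.0, 0.5, -0.0], [0.0, 0.5, 0.0], [0.0, 0.5, 0.0], [0.0, 0.5, -0.0]]
```

>>> apply_moves(
  travel=[
    [-0.0005,-0.001,0.002],
    [-0.0025,0,0.0025],
    [-0.0025,0,0.003],
    [-0.002,0,0.0025],
    [-0.0015,0,0.0025],
    [-0.0015,0,0.0025],
    [-0.0015,0,0.0025],
    [-0.0015,0,0.0025],
    [-0.001,0,0.0025],
    [-0.001,0,0.0025],
    [-0.001,0,0.0025],
    [0,0,0],
  ],
  delta_rot=[
    [0,0.5,0],
    [0,0.5,0],
    [0,0.5,0],
    [0,0.5,0],
    [0,0.5,0],
    [0,0.5,0],
    [0,0.5,0],
    [0,0.5,0],
    [0,0.5,0],
    [0,0.5,0],
    [0,0.5,0],
    [0,0,0],
  ],
  gripper=[0,0,0,0,0,0,0,0,0,0,0,0],
)

```text
clock: 7.6
ee_pos: [589.0, -173.4, 75.2]
ee_rot: [[-0.93, 0.363, -0.049], [0.363, 0.932, 0.022], [0.054, 0.003, -0.999]]
ft_force: [3.2, -2.1, 5.7]
finger_gap: 0.0
```

```bash
python3 look.py 5
python3 - <<'E'
from plan import *
import cv2
a=bot.get_image("wrist"); cv2.imwrite("pics/w5.png",a)
E
```

```text
{'t': 7.6, 'x': np.float64(-19.0), 'y': np.float64(0.5), 'z': np.float64(75.2), 'phi': np.float64(-3.1), 'f': [3.75, -0.78, 5.69], 'gap': 0.0} [  -2.    28.5   -6.9   -1.4  -57.5 -108.5]
```

View pics/s5.png

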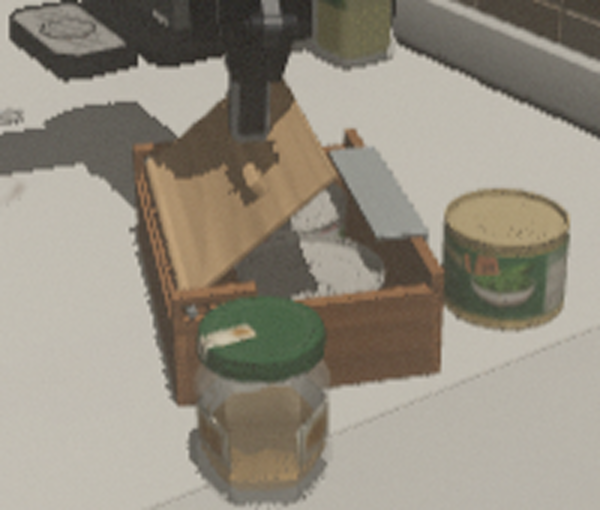

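View pics/w5.png

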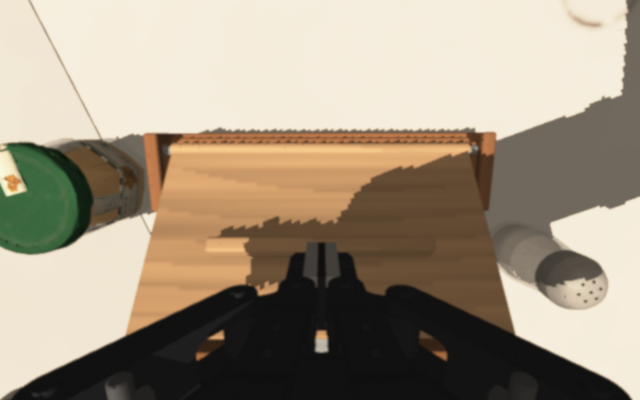

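View pics/t5.png

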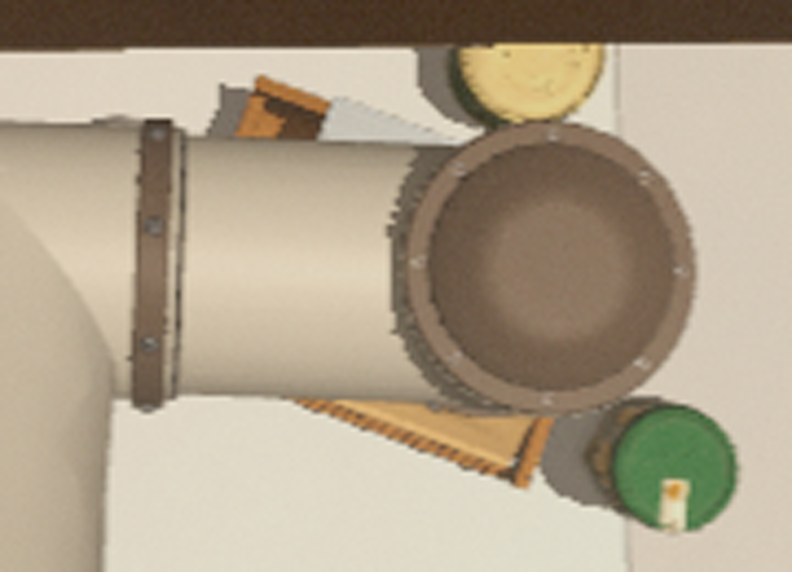

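```bash
cat > fit3.py <<'E'
from plan import *
from scipy.optimize import least_squares
cs={n:bot.calibration(n) for n in("scene","wrist")}
def pc(n,P):
    c=cs[n];q=(np.atleast_2d(P)-c["xyz"])@c["orientation"]@c["mtx"].T; return q[:,:2]/q[:,2:]
L=[("scene",(105,-88,0),(230+335/3,210)),("scene",(64,-55,8),(230+253/3,150+177/3)),("wrist",(0,-92,0),(168,149)),("wrist",(0,92,0),(474,148)),("wrist",(60,-55,13.5),(206,239)),("wrist",(68,-55,13.5),(206,252))]
def res(p): return np.array([pc(n,box2w([cov(*m,p[0],p[1])],B))[0]-uv for n,m,uv in L]).ravel()
f=least_squares(res,[0.5,3],loss="soft_l1"); print(f.x,f.fun.reshape(-1,2).round(1).tolist())
print(pc("wrist",box2w([(-75,-100,70),(-75,100,70),(-75,-92,70),(-75,92,70)],B)).round(1).tolist())
th,u=f.x
bp=boxpose()
for sgn in(1,-1):
    p=np.radians(float(bp["phi"])); X=float(bp["x"])+sgn*11*np.cos(p)+65-u; Z=float(bp["z"])+sgn*11*np.sin(p)-59.5
    print("corner",sgn,"r",X*np.cos(th)+Z*np.sin(th),"d",-X*np.sin(th)+Z*np.cos(th))
E
python3 fit3.py
python3 - <<'E'
import cv2
a=cv2.imread("pics/w5.png")[120:300,130:520]
cv2.imwrite("pics/w5z.png",cv2.resize(a,None,fx=2,fy=2,interpolation=cv2.INTER_CUBIC))
E
```

```text
[ 0.64238602 -1.51437999] [[1.4, -0.3], [1.9, 4.3], [-0.9, -0.2], [-0.5, 1.0], [1.3, -2.9], [-1.1, 0.0]]
[[142.9, 134.3], [497.6, 134.5], [157.1, 134.3], [483.5, 134.5]]
corner 1 r 55.34702354187964 d -22.673160769451727
corner -1 r 38.470869984390106 d -8.559499263519502
```

View pics/w5z.png

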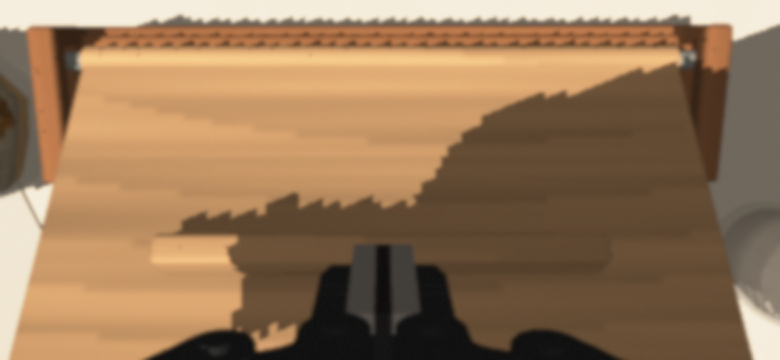

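Run:
```python
from plan import *
s=bot.get_state(); p=s["ee_pos"]; Rm=s["ee_rot"]
for n in("scene","wrist"):
  for k in (0,-19,-40):
    q=proj(n,p+Rm[:,2]*k)[0]; print(n,k,q.round(1),((q-[230,150])*3).round() if n=="scene" else "")
for x in (0,11,-11):
  print("tip corners",proj("scene",[p+Rm@[x,y,0] for y in(-15,15)]).round(1).tolist())
print(p)
```

```text
scene 0 [311.2 214.4] [244. 193.]
scene -19 [311.5 204.8] [244. 164.]
scene -40 [311.8 193.9] [246. 132.]
wrist 0 [321.3 231.5] 
wrist -19 [321.3 243.7] 
wrist -40 [321.3 260.6] 
tip corners [[312.6, 218.1], [309.7, 210.8]]
tip corners [[306.5, 218.5], [303.8, 211.1]]
tip corners [[318.8, 217.8], [315.7, 210.5]]
[ 588.39652048 -173.15823763   75.14576501]
```

```bash
python3 - <<'E'
from plan import *
s=bot.get_state(); p=s["ee_pos"]; Rm=s["ee_rot"]
for k in (0,-10,-19):
  for x in (0,11,-11):
    print(k,x,[proj("wrist",p+Rm@[x,y,k])[0].round(1).tolist() for y in(-10,10)])
q=(p-bot.calibration("wrist")["xyz"])@Rm; print("cam->tcp in tool",q)
E
python3 - <<'E'
import cv2
a=cv2.imread("pics/w2.png")[225:345,240:400]
cv2.imwrite("pics/w2z.png",cv2.resize(a,None,fx=4.5,fy=4.5,interpolation=cv2.INTER_CUBIC))
a=cv2.imread("pics/s5.png")[0:300,100:400]
cv2.imwrite("pics/s5z.png",cv2.resize(a,None,fx=2,fy=2,interpolation=cv2.INTER_CUBIC))
E
```

```text
0 0 [[304.2, 231.5], [338.5, 231.5]]
0 11 [[303.9, 213.4], [338.7, 213.4]]
0 -11 [[304.5, 249.0], [338.2, 249.0]]
-10 0 [[303.3, 237.6], [339.4, 237.6]]
-10 11 [[303.0, 218.6], [339.7, 218.6]]
-10 -11 [[303.6, 255.9], [339.1, 255.9]]
-19 0 [[302.4, 243.7], [340.3, 243.7]]
-19 11 [[302.0, 223.9], [340.6, 223.9]]
-19 -11 [[302.7, 262.9], [340.0, 262.8]]
cam->tcp in tool [-6.48409237e+01 -1.39580787e-02  1.80371328e+02]
```

View pics/w2z.png

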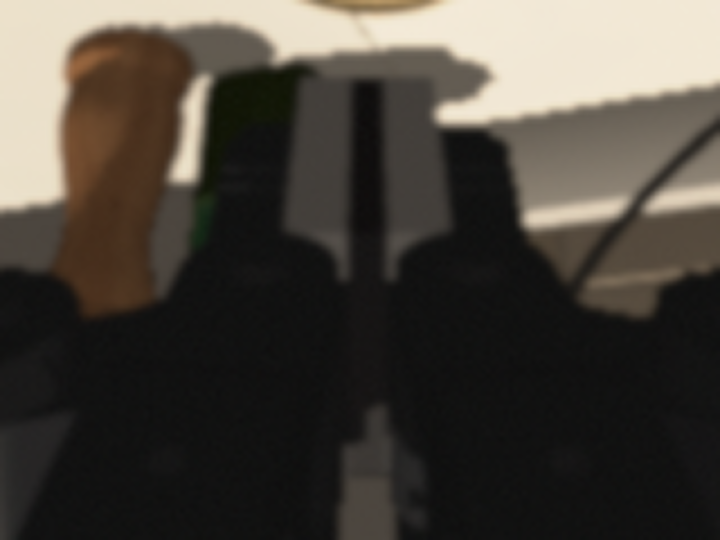

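View pics/s5z.png

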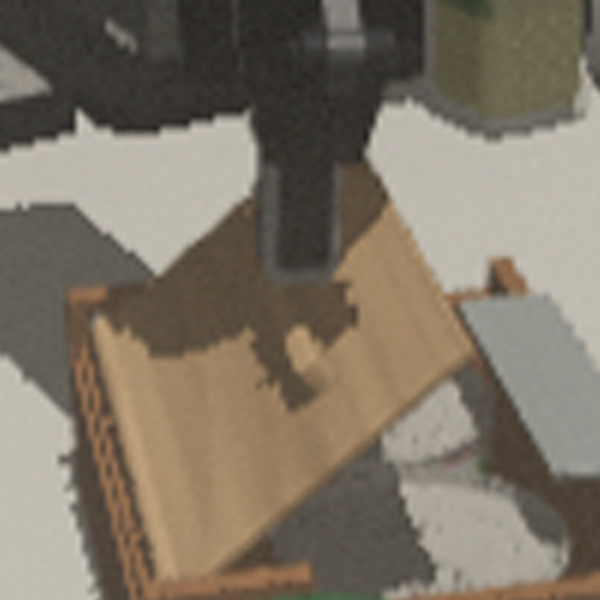

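Run:
```python
from plan import *
s=bot.get_state(); p=s["ee_pos"]; Rm=s["ee_rot"]
for k in (-25,-30,-35,-40,-45):
    print(k,"w",[proj("wrist",p+Rm@[x,-9,k])[0].round(1).tolist() for x in (11,6)],"s",((proj("scene",p+Rm@[0,-10,k])[0]-[230,150])*3).round().tolist(),((proj("scene",p+Rm@[11,-10,k])[0]-[230,150])*3).round().tolist(),((proj("scene",p+Rm@[-11,-10,k])[0]-[230,150])*3).round().tolist())
```

```text
-25 w [[303.4, 227.7], [303.5, 237.0]] s [248.0, 162.0] [229.0, 163.0] [266.0, 161.0]
-30 w [[302.8, 231.0], [303.0, 240.7]] s [248.0, 154.0] [229.0, 155.0] [267.0, 153.0]
-35 w [[302.2, 234.6], [302.4, 244.5]] s [248.0, 146.0] [230.0, 147.0] [267.0, 146.0]
-40 w [[301.6, 238.5], [301.8, 248.6]] s [249.0, 139.0] [230.0, 139.0] [267.0, 138.0]
-45 w [[301.0, 242.5], [301.2, 253.0]] s [249.0, 131.0] [230.0, 131.0] [268.0, 130.0]
```

```bash
cat >> plan.py <<'E'
L=40.
def tip3(theta,u=0.,rf=50,gap=0.):
    td=np.degrees(theta); phi=-3+23*td/89; p=np.radians(phi); dl=theta-p
    d=2.5
    if dl>0.05: d=max(2.5,13.5-(60-rf-1)/np.tan(dl))
    c=cov(rf,0,d+gap,theta,u); uu=11*np.array([np.cos(p),np.sin(p)])
    return (c[0]-uu[0]+L*np.sin(p),0.,c[2]-uu[1]-L*np.cos(p),phi)
E
python3 - <<'E'
from plan import *
path([tip2(t,gap=2) for t in np.linspace(0.3,1.56,12)]+[tip2(1.56,gap=g) for g in (10,20,35,50)])
for t in (1.56,1.2,.8,.4,.1): print(np.round(tip3(t),1))
E
```

```text
[[0.0046, -0.0005, -0.0043], [0.0028, -0.0, -0.0051], [0.0033, 0.0, -0.0048], [0.0039, 0.0, -0.0046], [0.0056, 0.0, -0.0055], [0.006, -0.0, -0.0045], [0.0063, 0.0, -0.0036], [0.0066, 0.0, -0.0028], [0.0068, -0.0, -0.0019], [0.0069, 0.0, -0.0011], [0.0069, -0.0, -0.0003], [0.0069, -0.0, 0.0005], [0.0079, -0.0, -0.0012], [0.0099, 0.0, -0.0015], [0.0148, 0.0, -0.0023], [0.0148, -0.0, -0.0023]]
[[0.2, -0.6, 0.1], [0.0, -1.0, -0.0], [0.0, -1.0, 0.0], [0.0, -1.0, -0.0], [0.0, -1.0, 0.0], [-0.0, -1.0, 0.0], [0.0, -1.0, -0.0], [0.0, -1.0, 0.0], [-0.0, -1.0, 0.0], [0.0, -1.0, -0.0], [-0.0, -1.0, 0.0], [0.0, -1.0, 0.0], [0.0, 0.0, 0.0], [0.0, 0.0, 0.0], [0.0, 0.0, 0.0], [0.0, 0.0, 0.0]]
[-71.1   0.   68.3  20.1]
[-53.8   0.   67.1  14.8]
[-36.7   0.   55.9   8.8]
[-28.9   0.   40.8   2.9]
[-27.6   0.   27.3  -1.5]
```

>>> apply_moves(
  travel=[
    [0.0035,0,-0.005],
    [0.003,0,-0.005],
    [0.0035,0,-0.005],
    [0.004,0,-0.0045],
    [0.0055,0,-0.0055],
    [0.006,0,-0.0045],
    [0.0065,0,-0.0035],
    [0.0065,0,-0.003],
    [0.007,0,-0.002],
    [0.007,0,-0.001],
    [0.007,0,-0.0005],
    [0.007,0,0],
    [0.008,0,-0.001],
    [0.01,0,-0.0015],
    [0.015,0,-0.0025],
    [0.015,0,-0.0025],
    [0,0,0],
  ],
  delta_rot=[
    [0,-0.6,0],
    [0,-1,0],
    [0,-1,0],
    [0,-1,0],
    [0,-1,0],
    [0,-1,0],
    [0,-1,0],
    [0,-1,0],
    [0,-1,0],
    [0,-1,0],
    [0,-1,0],
    [0,-1,0],
    [0,0,0],
    [0,0,0],
    [0,0,0],
    [0,0,0],
    [0,0,0],
  ],
  gripper=[0,0,0,0,0,0,0,0,0,0,0,0,0,0,0,0,0],
)

```text
clock: 9.45
ee_pos: [476.7, -130.1, 110.7]
ee_rot: [[-0.922, 0.364, 0.132], [0.361, 0.931, -0.049], [-0.14, 0.002, -0.99]]
ft_force: [-0.3, 0.5, -0.2]
finger_gap: 0.1
```

Run:
```python
from plan import *
import cv2
print(boxpose(), bot.get_state()["joint_pos"].round(1))
s=bot.get_state(); p=s["ee_pos"]; Rm=s["ee_rot"]
im=bot.get_image("scene"); cv2.imwrite("pics/s6full.png",im)
b=cv2.resize(im[110:300,200:420],None,fx=3.5,fy=3.5,interpolation=cv2.INTER_CUBIC)
cv2.imwrite("pics/s6.png",b)
for k in (-35,-40,-45): print(k,[((proj("scene",p+Rm@[x,-7,k])[0]-[200,110])*3.5).round().tolist() for x in(11,-11)])
```

```text
{'t': 9.45, 'x': np.float64(-139.4), 'y': np.float64(-0.2), 'z': np.float64(110.7), 'phi': np.float64(8.1), 'f': [-0.52, 0.38, -0.22], 'gap': 0.1} [   6.1    9.9  -32.8    5.6  -40.2 -121.5]
-35 [[107.0, 271.0], [152.0, 261.0]]
-40 [[104.0, 262.0], [150.0, 252.0]]
-45 [[102.0, 252.0], [148.0, 242.0]]
```

View pics/s6.png

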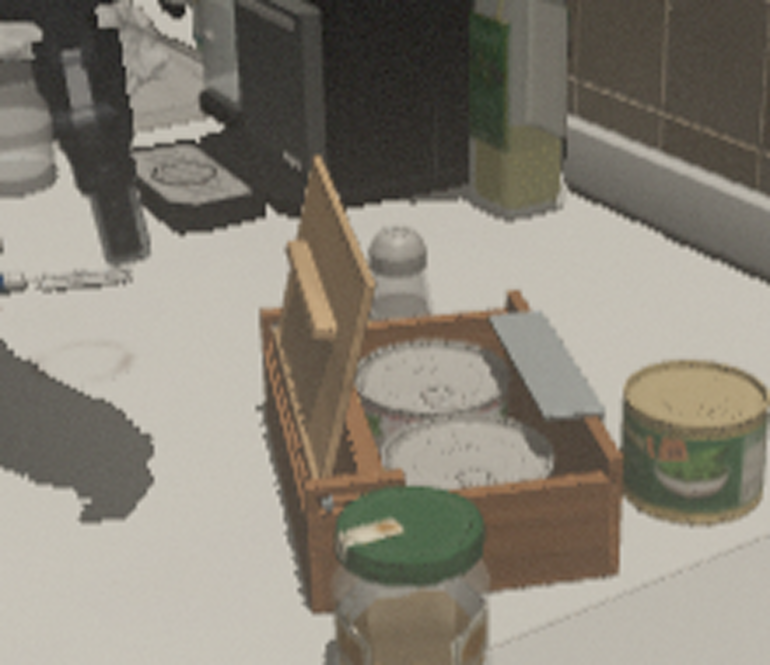

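Run:
```python
from plan import *
from scipy.optimize import least_squares
Lp=[((105,-88,0),(306.3,192.3)),((105,88,0),(290.9,154.9)),((0,-95,0),(293.4,253.7)),((68,-55,10),(200+333/3.5,110+328/3.5))]
res=lambda p:np.array([proj("scene",box2w([cov(*m,p[0],p[1])],B))[0]-uv for m,uv in Lp]).ravel()
f=least_squares(res,[1.3,0]); print(f.x,f.fun.round(1))
t0=min(f.x[0],1.5)
for g in (50,40,30): print(np.round(tip3(f.x[0],gap=g),1))
```

```text
[ 1.31156054 -0.72365121] [ 1.  -1.7  1.  -0.9 -0.2 -1.7 -2.3 -1.2]
[-107.5    0.    81.2   16.4]
[-97.9   0.   78.7  16.4]
[-88.2   0.   76.1  16.4]
```

Run:
```python
from plan import *
go(tip3(1.31,gap=35),6)
```

```text
[[-0.0066, -0.0001, 0.0066], [-0.0065, -0.0001, 0.0068], [-0.0063, -0.0001, 0.0069], [-0.0061, -0.0001, 0.0071], [-0.006, -0.0001, 0.0072], [-0.0058, -0.0, 0.0073]]
[[0.03, -1.37, 0.01], [0.03, -1.37, 0.01], [0.03, -1.37, 0.01], [0.03, -1.37, 0.01], [0.03, -1.37, 0.01], [0.03, -1.37, 0.01]]
```

>>> apply_moves(
  travel=[
    [-0.0065,0,0.0065],
    [-0.0065,0,0.007],
    [-0.0065,0,0.007],
    [-0.006,0,0.007],
    [-0.006,0,0.007],
    [-0.006,0,0.0075],
    [0,0,0],
  ],
  delta_rot=[
    [0,-1.4,0],
    [0,-1.4,0],
    [0,-1.4,0],
    [0,-1.4,0],
    [0,-1.4,0],
    [0,-1.4,0],
    [0,0,0],
  ],
  gripper=[0,0,0,0,0,0,0],
)

```text
clock: 10.2
ee_pos: [520.2, -147.3, 75.8]
ee_rot: [[-0.893, 0.364, 0.263], [0.35, 0.931, -0.102], [-0.282, 0.001, -0.959]]
ft_force: [-0.1, -0.1, -0.1]
finger_gap: -0.1
```

Run:
```python
from plan import *
print(boxpose(), bot.get_state()["joint_pos"].round(1))
tg=[tip3(1.31,gap=g) for g in (25,15,6,0)]+[tip3(t) for t in np.linspace(1.31,0.7,11)[1:]]
for t in tg: print(np.round(t,1))
path(tg)
```

```text
{'t': 10.2, 'x': np.float64(-92.5), 'y': np.float64(-0.3), 'z': np.float64(75.8), 'phi': np.float64(16.4), 'f': [-0.07, -0.11, -0.11], 'gap': -0.1} [   5.    13.5  -41.1   19.7  -21.8 -133.8]
[-83.3   0.   74.8  16.4]
[-73.6   0.   72.3  16.4]
[-64.9   0.   69.9  16.4]
[-59.1   0.   68.4  16.4]
[-56.2   0.   67.8  15.5]
[-53.2   0.   67.   14.6]
[-50.3   0.   65.8  13.7]
[-47.5   0.   64.5  12.8]
[-44.7   0.   62.8  11.9]
[-42.    0.   60.9  11. ]
[-39.4   0.   58.7  10.1]
[-37.3   0.   56.6   9.2]
[-35.7   0.   54.6   8.3]
[-34.2   0.   52.5   7.4]
[[-0.0086, 0.0003, 0.0035], [-0.0085, 0.0, 0.0052], [-0.0077, -0.0, 0.0047], [-0.0051, 0.0, 0.0031], [-0.0027, 0.0, 0.0014], [-0.0026, -0.0, 0.0016], [-0.0025, 0.0, 0.0018], [-0.0024, -0.0, 0.002], [-0.0024, 0.0, 0.0022], [-0.0023, -0.0, 0.0024], [-0.0021, -0.0, 0.0027], [-0.0017, 0.0, 0.0025], [-0.0013, -0.0, 0.0022], [-0.0012, -0.0, 0.0023]]
[[0.1, 0.0, 0.0], [0.0, 0.0, 0.0], [0.0, 0.0, 0.0], [0.0, 0.0, 0.0], [-0.0, 0.9, -0.0], [0.0, 0.9, 0.0], [-0.0, 0.9, 0.0], [0.0, 0.9, 0.0], [0.0, 0.9, -0.0], [-0.0, 0.9, 0.0], [0.0, 0.9, 0.0], [-0.0, 0.9, -0.0], [0.0, 0.9, 0.0], [0.0, 0.9, 0.0]]
```

>>> apply_moves(
  travel=[
    [-0.0085,0.0005,0.0035],
    [-0.0085,0,0.005],
    [-0.0075,0,0.0045],
    [-0.005,0,0.003],
    [-0.0025,0,0.0015],
    [-0.0025,0,0.0015],
    [-0.0025,0,0.002],
    [-0.0025,0,0.002],
    [-0.0025,0,0.002],
    [0,0,0],
  ],
  delta_rot=[
    [0,0,0],
    [0,0,0],
    [0,0,0],
    [0,0,0],
    [0,0.9,0],
    [0,0.9,0],
    [0,0.9,0],
    [0,0.9,0],
    [0,0.9,0],
    [0,0,0],
  ],
  gripper=[0,0,0,0,0,0,0,0,0,0],
)

```text
clock: 11.2
ee_pos: [565.6, -163.8, 64.2]
ee_rot: [[-0.911, 0.365, 0.195], [0.357, 0.931, -0.074], [-0.208, 0.003, -0.978]]
ft_force: [-1.3, 0.6, 0.0]
finger_gap: 0.3
```

```bash
python3 look.py 7
```

```text
{'t': 11.2, 'x': np.float64(-44.2), 'y': np.float64(0.9), 'z': np.float64(64.2), 'phi': np.float64(12.0), 'f': [-1.38, 0.08, 0.02], 'gap': 0.3} [   2.1   20.3  -28.1    9.1  -30.8 -120.9]
```

View pics/s7.png

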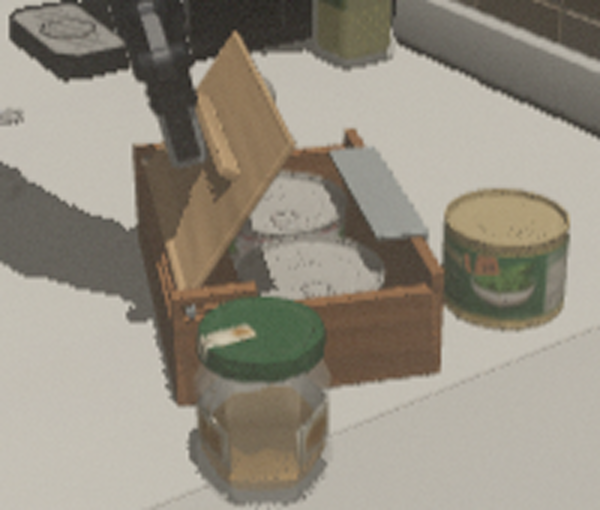

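The fingertip, at about (185,160), is now in the pocket between hinge and rib, and the force is about 1.4 N. I'll keep folding.

Run:
```python
from plan import *
tg=[tip3(t) for t in np.linspace(0.97,0.15,17)]
for t in tg[::4]: print(np.round(t,1))
path(tg)
```

```text
[-43.1   0.   61.8  11.4]
[-35.8   0.   54.8   8.3]
[-31.2   0.   47.3   5.3]
[-28.4   0.   38.8   2.3]
[-27.5   0.   29.6  -0.8]
[[-0.001, -0.0008, 0.0029], [-0.0019, -0.0, 0.0021], [-0.0018, -0.0, 0.0023], [-0.0013, 0.0, 0.0019], [-0.0011, 0.0, 0.0018], [-0.001, 0.0, 0.0019], [-0.0009, 0.0, 0.002], [-0.0009, -0.0, 0.002], [-0.0008, 0.0, 0.0021], [-0.0007, -0.0, 0.0021], [-0.0006, -0.0, 0.0022], [-0.0005, -0.0, 0.0022], [-0.0004, 0.0, 0.0022], [-0.0003, -0.0, 0.0023], [-0.0002, -0.0, 0.0023], [-0.0001, 0.0, 0.0023], [-0.0, 0.0, 0.0024]]
[[0.1, 0.7, -0.0], [-0.0, 0.8, 0.0], [-0.0, 0.8, 0.0], [0.0, 0.8, -0.0], [-0.0, 0.8, 0.0], [0.0, 0.8, 0.0], [0.0, 0.8, -0.0], [-0.0, 0.8, -0.0], [0.0, 0.8, 0.0], [0.0, 0.8, 0.0], [0.0, 0.8, -0.0], [0.0, 0.8, 0.0], [0.0, 0.8, 0.0], [0.0, 0.8, -0.0], [0.0, 0.8, 0.0], [0.0, 0.8, -0.0], [0.0, 0.8, -0.0]]
```

>>> apply_moves(
  travel=[
    [-0.001,-0.001,0.0025],
    [-0.002,0,0.002],
    [-0.002,0,0.0025],
    [-0.0015,0,0.002],
    [-0.001,0,0.002],
    [-0.001,0,0.002],
    [-0.001,0,0.002],
    [-0.001,0,0.002],
    [-0.001,0,0.002],
    [-0.0005,0,0.002],
    [-0.0005,0,0.002],
    [-0.0005,0,0.002],
    [-0.0005,0,0.0025],
    [0,0,0.0025],
    [0,0,0.0025],
    [0,0,0.0025],
    [0,0,0],
  ],
  delta_rot=[
    [0,0.7,0],
    [0,0.8,0],
    [0,0.8,0],
    [0,0.8,0],
    [0,0.8,0],
    [0,0.8,0],
    [0,0.8,0],
    [0,0.8,0],
    [0,0.8,0],
    [0,0.8,0],
    [0,0.8,0],
    [0,0.8,0],
    [0,0.8,0],
    [0,0.8,0],
    [0,0.8,0],
    [0,0.8,0],
    [0,0,0],
  ],
  gripper=[0,0,0,0,0,0,0,0,0,0,0,0,0,0,0,0,0],
)

```text
clock: 13.0
ee_pos: [581.1, -170.8, 31.5]
ee_rot: [[-0.931, 0.364, -0.01], [0.364, 0.931, 0.007], [0.011, 0.003, -1.0]]
ft_force: [-1.3, -1.4, 2.1]
finger_gap: 0.3
```

```bash
python3 look.py 8
```

```text
{'t': 13.0, 'x': np.float64(-27.3), 'y': np.float64(-0.0), 'z': np.float64(31.5), 'phi': np.float64(-0.7), 'f': [-0.76, -1.75, 2.07], 'gap': 0.3} [  -1.3   29.5  -13.    -0.5  -48.1 -109.7]
```

View pics/s8.png

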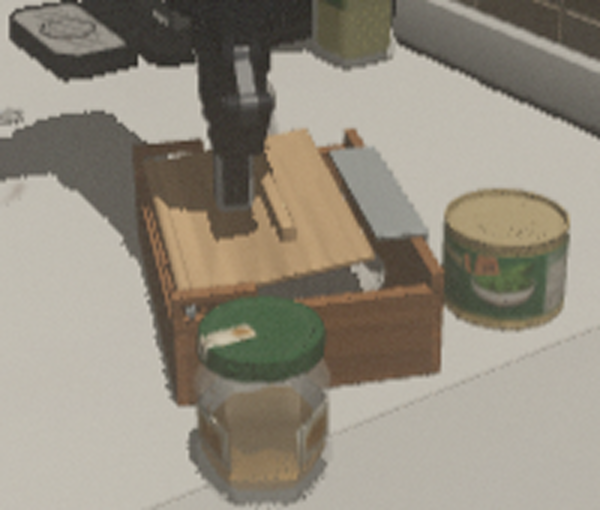

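>>> apply_moves(
  travel=[
    [0,0,0.002],
    [0,0,0.002],
    [0,0,0.002],
    [0,0,0.002],
    [0,0,0.0015],
    [0,0,0.001],
    [0,0,0],
  ],
  delta_rot=[
    [0,0.4,0],
    [0,0.4,0],
    [0,0.4,0],
    [0,0.4,0],
    [0,0.4,0],
    [0,0.4,0],
    [0,0,0],
  ],
  gripper=[0,0,0,0,0,0,0],
)

```text
clock: 13.8
ee_pos: [580.4, -170.6, 21.7]
ee_rot: [[-0.93, 0.364, -0.049], [0.363, 0.931, 0.022], [0.054, 0.002, -0.999]]
ft_force: [-0.1, -0.4, 5.2]
finger_gap: -0.0
```

```bash
python3 look.py 9
python3 - <<'E'
import cv2
from plan import *
im=bot.get_image("scene")[180:270,270:390]
cv2.imwrite("pics/s9z.png",cv2.resize(im,None,fx=6,fy=6,interpolation=cv2.INTER_CUBIC))
E
```

```text
{'t': 13.8, 'x': np.float64(-28.0), 'y': np.float64(-0.0), 'z': np.float64(21.7), 'phi': np.float64(-3.1), 'f': [0.09, -0.43, 5.2], 'gap': -0.0} [  -1.7   31.3  -11.1   -1.5  -50.5 -108.6]
```

View pics/s9z.png

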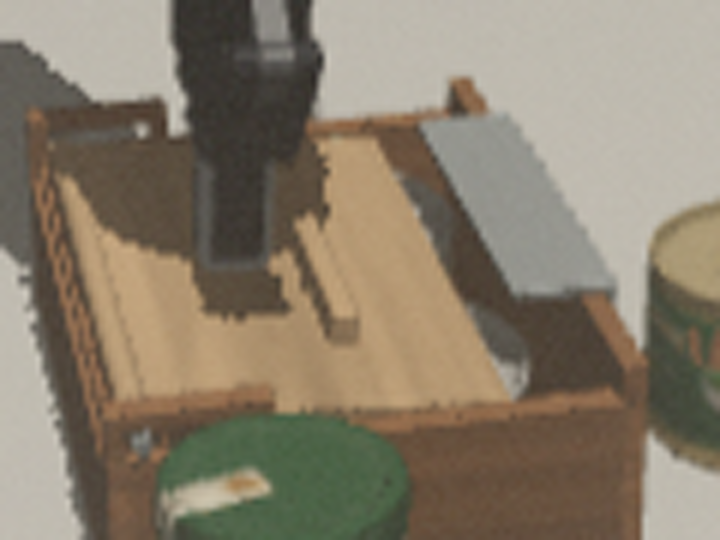

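>>> apply_moves(
  travel=[
    [-0.002,0,0],
    [-0.002,0,-0.0002],
    [-0.002,0,-0.0001],
    [-0.002,0,-0.0001],
    [-0.002,0,-0.0001],
    [-0.002,0,-0.0001],
    [-0.002,0,-0.0001],
  ],
  delta_rot=[
    [0,0,0],
    [0,0,0],
    [0,0,0],
    [0,0,0],
    [0,0,0],
    [0,0,0],
    [0,0,0],
  ],
  gripper=[0,0,0,0,0,0,0],
)

```text
clock: 14.65
ee_pos: [591.3, -174.9, 21.5]
ee_rot: [[-0.93, 0.364, -0.053], [0.364, 0.931, 0.023], [0.058, 0.002, -0.998]]
ft_force: [-2.9, 2.7, 8.7]
finger_gap: -0.4
```

```bash
cat > z.py <<'E'
import cv2,sys
from plan import *
print(boxpose())
im=bot.get_image("scene")[180:270,270:390]
cv2.imwrite(f"pics/s{sys.argv[1]}z.png",cv2.resize(im,None,fx=6,fy=6,interpolation=cv2.INTER_CUBIC))
E
python3 z.py 10
```

```text
{'t': 14.65, 'x': np.float64(-16.2), 'y': np.float64(-0.1), 'z': np.float64(21.5), 'phi': np.float64(-3.3), 'f': [-3.74, 1.47, 8.74], 'gap': -0.4}
```

View pics/s10z.png

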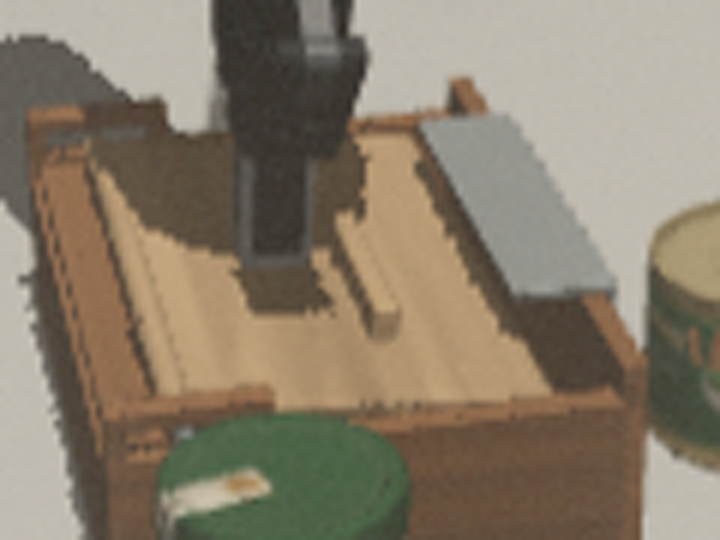

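>>> apply_moves(
  travel=[
    [-0.002,0,-0.0004],
    [-0.002,0,-0.0003],
    [-0.002,0,-0.0002],
    [-0.002,0,-0.0002],
    [-0.002,0,-0.0002],
  ],
  delta_rot=[
    [0,0,0],
    [0,0,0],
    [0,0,0],
    [0,0,0],
    [0,0,0],
  ],
  gripper=[0,0,0,0,0],
)

```text
clock: 15.2
ee_pos: [600.2, -178.4, 21.6]
ee_rot: [[-0.93, 0.365, -0.054], [0.364, 0.931, 0.023], [0.059, 0.002, -0.998]]
ft_force: [-3.0, 2.6, 5.3]
finger_gap: -0.3
```

```bash
python3 z.py 11
```

```text
{'t': 15.2, 'x': np.float64(-6.7), 'y': np.float64(-0.1), 'z': np.float64(21.6), 'phi': np.float64(-3.4), 'f': [-3.77, 1.34, 5.33], 'gap': -0.3}
```

View pics/s11z.png

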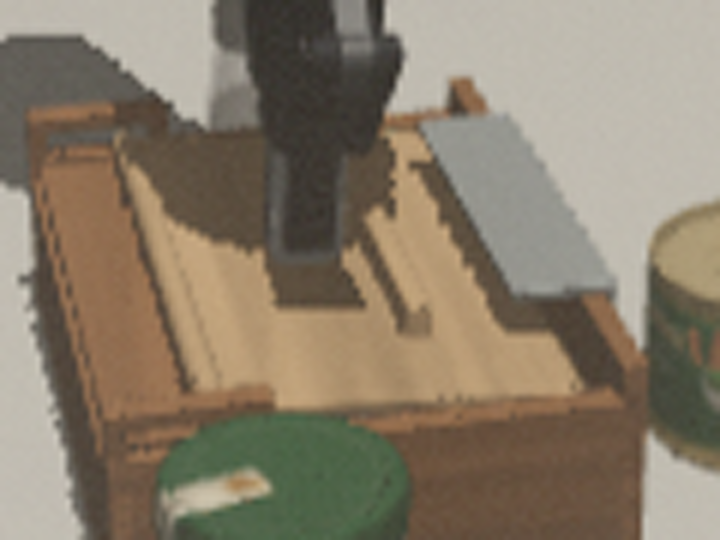

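>>> apply_moves(
  travel=[
    [-0.0015,0,-0.0001],
    [-0.001,0,-0.0001],
    [-0.001,0,-0.0001],
    [-0.001,0,-0.0001],
    [0,0,0],
  ],
  delta_rot=[
    [0,0,0],
    [0,0,0],
    [0,0,0],
    [0,0,0],
    [0,0,0],
  ],
  gripper=[0,0,0,0,0],
)

```text
clock: 15.75
ee_pos: [605.4, -180.5, 21.5]
ee_rot: [[-0.93, 0.364, -0.052], [0.364, 0.931, 0.023], [0.057, 0.002, -0.998]]
ft_force: [-2.1, 0.1, 3.5]
finger_gap: -0.0
```

```bash
python3 z.py 12
```

```text
{'t': 15.75, 'x': np.float64(-1.0), 'y': np.float64(-0.1), 'z': np.float64(21.5), 'phi': np.float64(-3.2), 'f': [-2.0, -0.68, 3.46], 'gap': -0.0}
```

View pics/s12z.png

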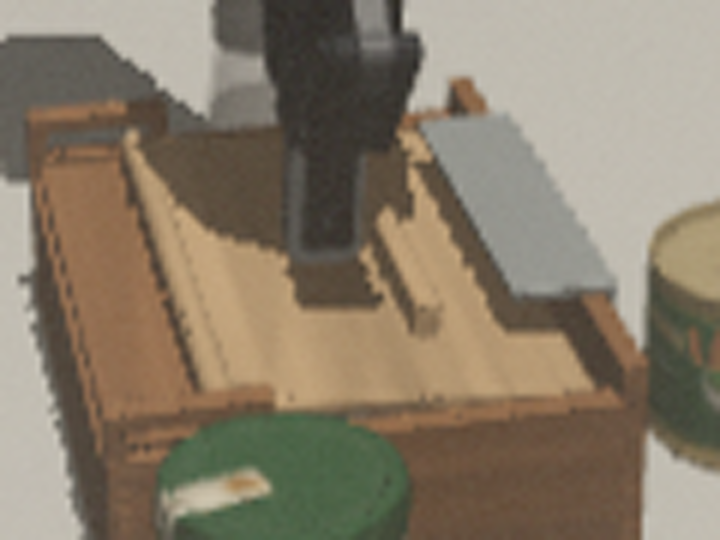

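>>> apply_moves(
  travel=[
    [-0.0015,0,-0.0001],
    [-0.0015,0,-0.0001],
    [-0.0015,0,-0.0001],
    [-0.001,0,-0.0001],
    [-0.001,0,-0.0001],
    [0,0,0],
  ],
  delta_rot=[
    [0,0,0],
    [0,0,0],
    [0,0,0],
    [0,0,0],
    [0,0,0],
    [0,0,0],
  ],
  gripper=[0,0,0,0,0,0],
)

```text
clock: 16.4
ee_pos: [610.2, -182.4, 21.4]
ee_rot: [[-0.929, 0.365, -0.055], [0.364, 0.931, 0.024], [0.06, 0.002, -0.998]]
ft_force: [-4.7, 3.8, 2.9]
finger_gap: 0.0
```

```bash
python3 z.py 13
```

```text
{'t': 16.4, 'x': np.float64(4.1), 'y': np.float64(-0.2), 'z': np.float64(21.4), 'phi': np.float64(-3.4), 'f': [-5.77, 1.85, 2.9], 'gap': 0.0}
```

View pics/s13z.png

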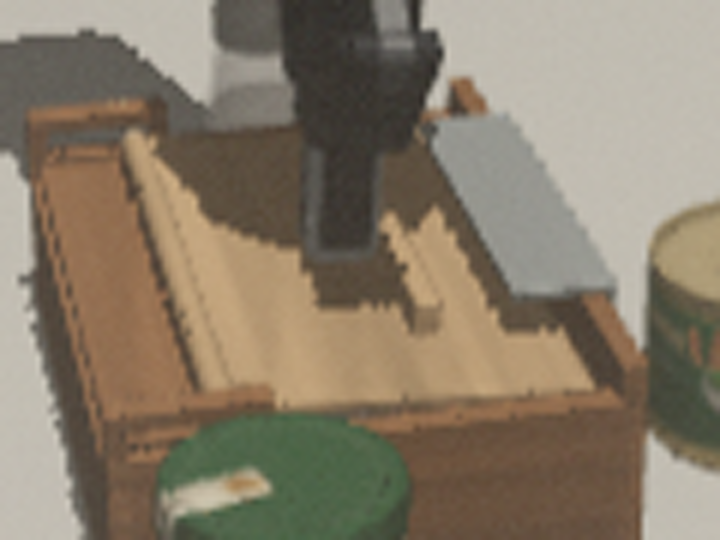

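Run:
```python
from plan import *
for th in (-0.03,0,0.03):
  for u in (0,16,20,24):
    print(th,u,[((proj("scene",box2w([cov(*m,th,u)],B))[0]-[270,180])*6).round().tolist() for m in ((64,-55,8),(105,-88,2.5),(60,-55,13.5))])
```

```text
-0.03 0 [[347.0, 316.0], [517.0, 378.0], [334.0, 300.0]]
-0.03 16 [[402.0, 310.0], [573.0, 371.0], [389.0, 294.0]]
-0.03 20 [[416.0, 308.0], [587.0, 370.0], [403.0, 292.0]]
-0.03 24 [[430.0, 307.0], [601.0, 368.0], [417.0, 291.0]]
0 0 [[346.0, 310.0], [517.0, 368.0], [332.0, 294.0]]
0 16 [[402.0, 304.0], [573.0, 362.0], [388.0, 288.0]]
0 20 [[415.0, 302.0], [587.0, 360.0], [402.0, 287.0]]
0 24 [[429.0, 301.0], [601.0, 358.0], [415.0, 285.0]]
0.03 0 [[345.0, 304.0], [517.0, 358.0], [331.0, 289.0]]
0.03 16 [[401.0, 298.0], [573.0, 352.0], [386.0, 283.0]]
0.03 20 [[414.0, 296.0], [587.0, 350.0], [400.0, 281.0]]
0.03 24 [[428.0, 295.0], [601.0, 348.0], [414.0, 280.0]]
```

>>> apply_moves(
  travel=[
    [-0.001,0,-0.0001],
    [-0.001,0,-0.0001],
    [0,0,0],
  ],
  delta_rot=[
    [0,0,0],
    [0,0,0],
    [0,0,0],
  ],
  gripper=[0,0,0],
)

```text
clock: 16.75
ee_pos: [610.1, -182.5, 21.0]
ee_rot: [[-0.929, 0.365, -0.059], [0.364, 0.931, 0.025], [0.064, 0.001, -0.998]]
ft_force: [-7.5, 5.4, 3.8]
finger_gap: -0.0
```

```bash
python3 z.py 14
```

```text
{'t': 16.75, 'x': np.float64(4.0), 'y': np.float64(-0.3), 'z': np.float64(21.0), 'phi': np.float64(-3.7), 'f': [-8.93, 2.26, 3.78], 'gap': -0.0}
```

View pics/s14z.png

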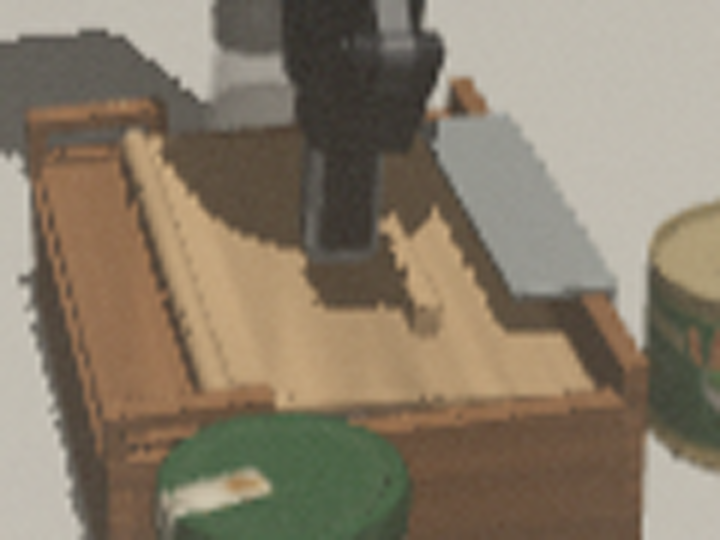

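Force rose to 9 N with no further motion, so the runner is at its stop. I'll release and lift.

>>> apply_moves(
  travel=[
    [0.002,0,0],
    [0.001,0,-0.001],
    [0.001,0,-0.003],
    [0.001,0,-0.006],
    [0,0,-0.01],
    [0,0,-0.015],
    [0,0,-0.02],
    [0.005,0,-0.025],
    [0.01,0,-0.025],
    [0.025,0,-0.02],
    [0.035,0,-0.01],
    [0.04,0,0],
    [0.04,0,0],
    [0,0,0],
  ],
  delta_rot=[
    [0,0,0],
    [0,0,0],
    [0,0,0],
    [0,0,0],
    [0,0,0],
    [0,0,0],
    [0,0,0],
    [0,0,0],
    [0,0,0],
    [0,0,0],
    [0,0,0],
    [0,0,0],
    [0,0,0],
    [0,0,0],
  ],
  gripper=[0,0,0,0,0,0,0,0,0,0,0,0,0,0],
)

```text
clock: 18.2
ee_pos: [470.7, -128.3, 168.3]
ee_rot: [[-0.931, 0.363, -0.044], [0.363, 0.932, 0.022], [0.049, 0.004, -0.999]]
ft_force: [0.4, -0.8, 0.6]
finger_gap: -0.1
```

```bash
python3 z.py 15; python3 look.py 15
```

```text
{'t': 18.2, 'x': np.float64(-145.6), 'y': np.float64(-0.6), 'z': np.float64(168.3), 'phi': np.float64(-2.8), 'f': [0.72, -0.6, 0.62], 'gap': -0.1}
{'t': 18.25, 'x': np.float64(-142.9), 'y': np.float64(-0.2), 'z': np.float64(168.5), 'phi': np.float64(-2.7), 'f': [0.02, 0.55, 1.0], 'gap': 0.1} [   2.8   11.7  -17.7   -1.5  -62.9 -113.4]
```

View pics/s15z.png

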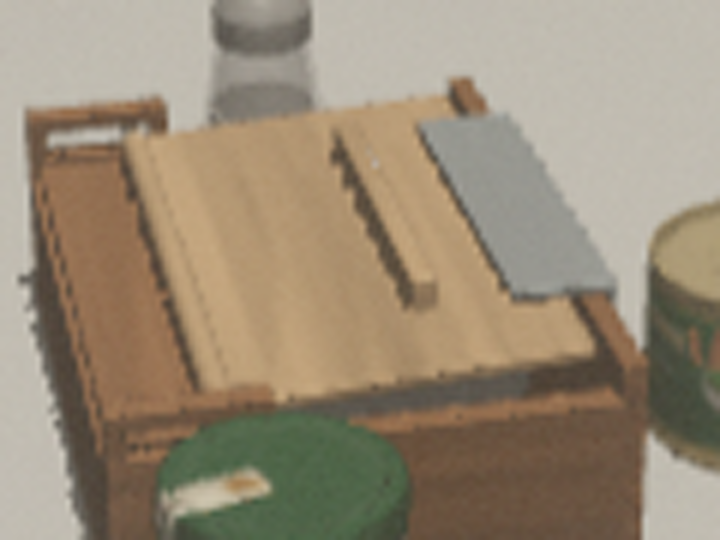

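View pics/t15.png

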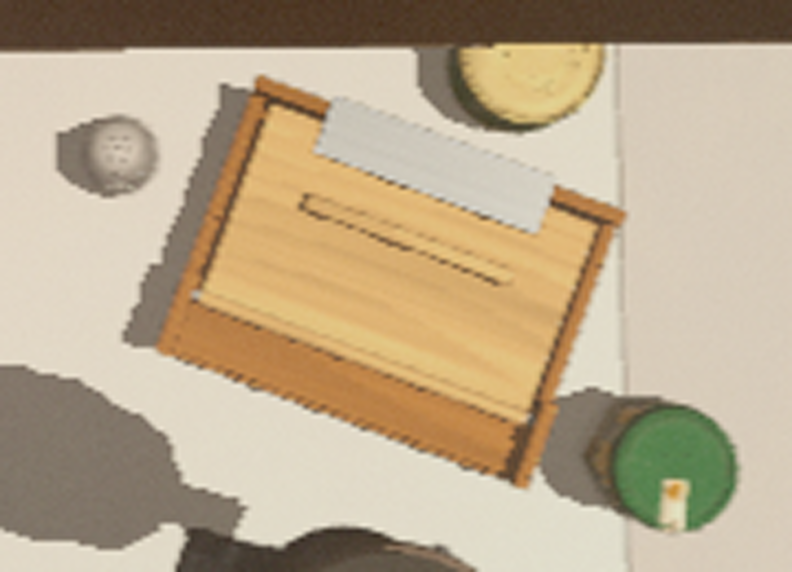

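```bash
python3 -c "
from plan import *
print(boxpose()); print(bot.finish_job())"
```

```text
{'t': 18.35, 'x': np.float64(-141.2), 'y': np.float64(0.1), 'z': np.float64(167.6), 'phi': np.float64(-2.7), 'f': [0.18, 0.88, -0.42], 'gap': -0.2}
the job is handed in; nothing more can be done
None
```

The box is closed: the cover is tucked under the steel lip and stayed shut after I let go. I handed the job in at about 18.4 s.

**What I did:** I folded the cover down with the shut fingertips placed between the hinge and the rib. I then pushed it forward until the force rose to about 9 N with no further movement, which I took to be the runner's stop. After that I backed off and lifted clear.

**Final checks:**
- **Cover:** the last scene and top views show the lip lying over the cover along its whole width. The rib's position matches the runner at about 24 mm, fully home.
- **Box and bystanders:** the box corners, shaker, tin and jar are at the same pixels as at the start. The wrist force I read between moves stayed under about 10 N.

**What disagreed or failed:**
- **Tilt:** my first approach, with the tool tilted 50°, ran into joint limits in free space, so I used smaller tilts.
- **Fingertip length:** the fingertips appear about 40 mm short of the reported TCP in both the scene and wrist images.
- **First fold:** because of that offset, the fingertips landed past the rib and pressed with about 7 N. That seems to have pushed the runner from about 3–4 mm back to 0. I let the cover rise again, corrected for the offset and repeated the fold.
- **Box height fit:** one scene point I used to locate the box, the near front top corner, was about 5 pixels off, so I left it out of the final fit.

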